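# Change the die boards in the bench press

## Robot

A 7-joint arm with a two-finger parallel gripper is mounted at the origin on the work surface. World frame = base frame: x ahead of the robot, y to its left, z up, the work surface at z = 0. Lengths are in m, angles in rad, forces in N, time in s.
With the tool pointing down it reaches from about 0.425 to 1.025 m from the base axis. Payload 3.6 kg.
Tool frame: the origin (TCP) lies at the very end of the fingers, on their centre line; the grasp point (between the pads) lies 19 mm behind it (ctrl.grasp_offset is the distance from the TCP to the grasp point, in m); z points along the fingers, x is the direction in which the jaws open and shut, and the axes are right-handed (so a half turn about z gives the same grasp; the last joint's range is limited). The gripper opens to 85 mm and grips with 20 to 120 N. Pads are 22 mm wide; open, the fingers measure 114 mm over their backs; the gripper's body (76 mm by 85 mm) begins 54 mm behind the grasp point. The pads swing forward as they close: fully open they stand 13 mm farther back than shut.
Start: joints at [-1.266, 0.591, 0.048, 1.609, -0.033, 0.943, -0.034], TCP at [0.282, 0.668, 0.231] pointing down, gripper open.
Joint ranges: [-2.69, 2.69], [-0.47, 2.24], [-1.27, 1.36], [0.19, 2.51], [-1.53, 4.68], [0.08, 2.07], [-3.09, 3.09]. Speed limits (rad/s): [2.57, 2.57, 3.14, 3.14, 3.14, 3.14, 3.14].

## Interface

Orientations are given as a 3x3 rotation matrix whose columns are the frame's x, y, z axes.
In Python, from bench import ctrl gives the robot as it stands.
- The arm moves only by the tool drive_tool, never from a script. Its argument "commands" is a list of rows, each an object of numbers: "dx", "dy", "dz": the shift along the tool's x, y, z in m; "ax", "ay", "az": the turn, a rotation vector about the tool's x, y, z in rad; "hand": the finger opening in m, from 0 to 0.0854. In form: [{"dx": .., "dy": .., "dz": .., "ax": .., "ay": .., "az": .., "hand": ..}, ...]. A call has 1 to 12 rows; each row is the pose to reach, as a shift and turn from the pose commanded when the call began, along the tool's axes at that moment; what a row does not reach only later rows make up. A row lasts 1/10 s, in which the tool goes at most 50 mm and 8.59 degrees, less where a joint would pass 70% of its speed; a pose out of reach is approached as far as the arm can. A call with a gripper value outside its range is refused whole. The fingers move at their own pace and stop on an object; "grip_force" is the grip in N (left out, the last holds). Time passes only in rows, so rows that repeat a pose let the fingers close. It gives the time, the measured TCP pose, the force and the opening at its end, in the units of the state.
- ctrl.sense(): the state, without advancing time (a new reading comes with each control period).
- ctrl.capture(name): name is "scene" or "top" or "wrist"; returns the picture (480x640x3 uint8, red, green, blue); there is no depth.
- ctrl.calibration(name): a dict with "fov_y" (degrees; the focal length in pixels is half the picture's height over the tangent of half this angle, whatever the lens; pixels are square), "cx", "cy" (the principal point, pixels), "R" (3x3) and "t" (3): a world point X has camera coordinates R X + t. Camera axes: x right, y down, z forward; pixel columns grow to the right and rows downward; lengths in m; the calibration is good to about 2 mm. A picture is of the moment at which its call begins: read the wrist's pose just before it. calibration takes no time and is no camera call; for the wrist camera it gives the pose at the moment of the call.
- ctrl.close_job(): hands the job in, once; it reports no verdict.
The state is a dict: "time": time; "qpos": joint angles; "qd": joint speeds; "joint_torque": joint torques, N m; "eef_pos": TCP position; "eef_rot": TCP orientation; "wrist_force": force on the tool from outside, world axes, zero at the start; "torque": the same for the moment, N m; "width": opening from 0.0 (shut) to 1.0 (fully open).
Only numpy, scipy, OpenCV 4.12 (cv2) and the standard library are available. Lean on these libraries where they do the work, as an engineer would, in place of code of your own. Each camera call takes 0.05 s, during which the arm holds its last target. There are 200 camera calls.

## Task

Change over the bench press: lift its clear guard well up, draw the old die board out of the press and lay it flat in the grey tray, then slide every new die board lying on the table under the fixed beam, each in a lane of its own and fully home against the rear stop with its grip block still in front of the beam. When all are in, lower the guard right down, and leave the jars and the other things on the table where they are.

Things in the scene. Friction and masses are not known exactly. Their poses are not given: they have to be found in the camera images.
- press: bench press, fixed. Origin on the table, x = loading direction (away from the robot), z up. Bed 20 mm high, x -180 to 90 mm, 270 wide. Fixed beam across it at x 0 to 50, underside 24 above the bed, top 74 above the table. Stop bar face at x = 65 mm. Green cheeks 105 high at y = -126 and 126, x -25 to 65; housing 97 high behind x = 90 mm
- lane0 (a point): right-hand (as the robot sees it) lane, centred at y = -74 mm of the press: the point on the bed where the centre of a board's underside lies when fully home (front end on the stop; press x = 0, 20 mm above the table). Lanes run along the press's x, 62 mm wide, between 14 mm high ribs from x = -26 (pointed ends) to 65 mm. Axes as the press's
- lane1 (a point): middle lane, centred at y = 0 mm of the press: the point on the bed where the centre of a board's underside lies when fully home (front end on the stop; press x = 0, 20 mm above the table). Lanes run along the press's x, 62 mm wide, between 14 mm high ribs from x = -26 (pointed ends) to 65 mm. Axes as the press's
- lane2 (a point): left-hand lane, centred at y = 74 mm of the press: the point on the bed where the centre of a board's underside lies when fully home (front end on the stop; press x = 0, 20 mm above the table). Lanes run along the press's x, 62 mm wide, between 14 mm high ribs from x = -26 (pointed ends) to 65 mm. Axes as the press's
- guard (a joint): the clear hinged guard over the loading side of the press, angle in rad: 0 closed (level, over the grip blocks), about 1.57 upright, 1.92 at its open stop. It starts 0 to 0.25 open. The hinge is stiff: the guard stays where it is left (3 to 6 N at the bar moves it). Under its panel a cross lip 28 mm deep, 112 mm from the hinge, comes down just behind the grip blocks of boards that are fully home
- guard_bar (a point): middle of the guard's handle bar, a round bar 12 mm thick and 124 mm long between its two arms, parallel to the press's y, 185 mm from the hinge axis, with a clear gap of 49 mm to the panel's edge. It moves with the guard; it can turn between the fingers
- guard_hinge (a point): middle of the guard's hinge axis, which is parallel to the press's y and 90 mm above the table; the closed guard reaches from it towards the press's -x. Axes as the press's
- tray: grey open tray, fixed, 185 x 112 mm (x, y) outside and 20 mm high, walls and floor 5 mm thick. Origin at the centre of its underside, z up. One board fits flat in it, along x
- old0_mid (a point): old die board: plywood 130 x 56 x 12 mm (x, y, z), steel grip block 44 (x) x 14 (y) mm standing on it from 12 to 52 mm above the underside, centred 40 mm behind (-x of) the board's centre. 0.25 kg, balances near the block. Point: board's centre in x, y, 26 mm above its underside; x towards the front end that goes under the beam. Starts home in lane 0; one of three present
- old1_mid (a point): old die board: plywood 130 x 56 x 12 mm (x, y, z), steel grip block 44 (x) x 14 (y) mm standing on it from 12 to 52 mm above the underside, centred 40 mm behind (-x of) the board's centre. 0.25 kg, balances near the block. Point: board's centre in x, y, 26 mm above its underside; x towards the front end that goes under the beam. Starts home in lane 1; one of three present
- old2_mid (a point): old die board: plywood 130 x 56 x 12 mm (x, y, z), steel grip block 44 (x) x 14 (y) mm standing on it from 12 to 52 mm above the underside, centred 40 mm behind (-x of) the board's centre. 0.25 kg, balances near the block. Point: board's centre in x, y, 26 mm above its underside; x towards the front end that goes under the beam. Starts home in lane 2; one of three present
- new0_mid (a point): new die board: plywood 130 x 56 x 12 mm (x, y, z), steel grip block 44 (x) x 14 (y) mm standing on it from 12 to 52 mm above the underside, centred 40 mm behind (-x of) the board's centre. 0.25 kg, balances near the block. Point: board's centre in x, y, 26 mm above its underside; x towards the front end that goes under the beam. Starts on the table; two or three present
- new1_mid (a point): new die board: plywood 130 x 56 x 12 mm (x, y, z), steel grip block 44 (x) x 14 (y) mm standing on it from 12 to 52 mm above the underside, centred 40 mm behind (-x of) the board's centre. 0.25 kg, balances near the block. Point: board's centre in x, y, 26 mm above its underside; x towards the front end that goes under the beam. Starts on the table; two or three present
- new2_mid (a point): new die board: plywood 130 x 56 x 12 mm (x, y, z), steel grip block 44 (x) x 14 (y) mm standing on it from 12 to 52 mm above the underside, centred 40 mm behind (-x of) the board's centre. 0.25 kg, balances near the block. Point: board's centre in x, y, 26 mm above its underside; x towards the front end that goes under the beam. Starts on the table; two or three present
- jar_blue: small blue paint jar, 52 mm across, 60 mm high, near the new boards; a bystander, to be left where it is; origin at its underside
- jar_red: red paint jar, 70 mm across, 70 mm high; a bystander, to be left where it is; origin at its underside
- jar_dark: dark paint jar, 70 mm across, 70 mm high; a bystander, to be left where it is; origin at its underside
- pump: yellow pump bottle, 150 mm high; a bystander, to be left where it is; origin at its underside
- mug: white mug, 80 mm across, 90 mm high; a bystander, to be left where it is; origin at its underside
- tape: roll of tape, 90 mm across, 25 mm high; a bystander, to be left where it is; origin at its underside
- brush: paint brush lying on the table; a bystander, to be left where it is
Things that resemble listed ones, but are neither listed nor needed, are in the scene too. Leave any black look-alike of the part that bears new2_mid alone.

How it is judged:
On the way, in this order (a step that is already met when the one before it is completed fails the run):
1. the guard is lifted well up (past 1.3 rad) (value of joint guard above 1.3 rad), for 0.2 s.
2. with the guard up, the old board lies in the tray and every new board is fully home under the beam (value of joint guard above 1 rad and x of old0_mid in the frame of tray between -0.045 and 0.045 m and y of old0_mid in the frame of tray between -0.04 and 0.04 m and z of each of old0_mid, old1_mid, old2_mid in the frame of tray below 0.037 m and angle between each of old0_mid, old1_mid, old2_mid's own z axis and vertical below 0.12 rad and x of old1_mid in the frame of tray between -0.045 and 0.045 m and y of old1_mid in the frame of tray between -0.04 and 0.04 m and x of old2_mid in the frame of tray between -0.045 and 0.045 m and y of old2_mid in the frame of tray between -0.04 and 0.04 m and x of new0_mid in the frame of press between -0.005 and 0.008 m and y of new0_mid in the frame of press between -0.085 and 0.085 m and z of each of new0_mid, new1_mid, new2_mid in the frame of press below 0.052 m and angle between each of new0_mid, new1_mid, new2_mid's own z axis and vertical below 0.08 rad and angle between the x axis of each of new0_mid, new1_mid, new2_mid and the x axis of press, either way round below 0.08 rad and x of new1_mid in the frame of press between -0.005 and 0.008 m and y of new1_mid in the frame of press between -0.085 and 0.085 m and x of new2_mid in the frame of press between -0.005 and 0.008 m and y of new2_mid in the frame of press between -0.085 and 0.085 m), for 0.2 s.
At the end, for the whole second after the job is handed in: The guard is closed (within 0.06 rad); the old board lies flat in the tray; every new board lies flat in a lane under the beam within 5 mm of fully home; all boards are at rest (value of joint guard below 0.06 rad and x of old0_mid in the frame of tray between -0.045 and 0.045 m and y of old0_mid in the frame of tray between -0.04 and 0.04 m and z of each of old0_mid, old1_mid, old2_mid in the frame of tray below 0.037 m and angle between each of old0_mid, old1_mid, old2_mid's own z axis and vertical below 0.12 rad and x of old1_mid in the frame of tray between -0.045 and 0.045 m and y of old1_mid in the frame of tray between -0.04 and 0.04 m and x of old2_mid in the frame of tray between -0.045 and 0.045 m and y of old2_mid in the frame of tray between -0.04 and 0.04 m and x of new0_mid in the frame of press between -0.005 and 0.008 m and y of new0_mid in the frame of press between -0.085 and 0.085 m and z of each of new0_mid, new1_mid, new2_mid in the frame of press below 0.052 m and angle between each of new0_mid, new1_mid, new2_mid's own z axis and vertical below 0.08 rad and angle between the x axis of each of new0_mid, new1_mid, new2_mid and the x axis of press, either way round below 0.08 rad and x of new1_mid in the frame of press between -0.005 and 0.008 m and y of new1_mid in the frame of press between -0.085 and 0.085 m and x of new2_mid in the frame of press between -0.005 and 0.008 m and y of new2_mid in the frame of press between -0.085 and 0.085 m and linear speed of each of old0, old1, old2, new0, new1, new2 below 0.02 m/s); the robot touches nothing.
It fails at once if a bystander was shifted by more than 5 cm (distance of any of jar_blue, jar_red, jar_dark, pump, mug, tape, brush from where it was at the start of the episode above 0.05 m).
It fails at once if a standing jar, bottle or mug was tipped over (angle between any of jar_blue, jar_red, jar_dark, pump, mug's own z axis and vertical above 0.6 rad).
Of old0, old1, old2 only 1 to 1 are there at a start; the rules pass over those that are not, and their reading is None.
Of new0, new1, new2 only 2 to 3 are there at a start; the rules pass over those that are not, and their reading is None.
At some moment in a run one of new0, new1, new2 may be knocked a few centimetres aside while the robot is not near it.
Once in a run the grip may slacken for a moment while it holds something.
It also fails if it takes over 210 s, if anything falls off the work surface, if the arm or the gripper's body presses on something with over 40 N, if the wrist force passes 120 N, or if a joint passes its speed limit or range.

## Working session

There is one attempt and no reset: what is moved stays moved. The work goes in short steps, Python scripts to look and compute and a tool call to move; the robot and the scene stay as the last step left them, time stands still between calls to the robot, and variables do not carry over. Pictures are saved under pics/ and viewed, about 12 in all and at most 16, crops included, and the job is handed in when it is done.

Besides the shell and the picture viewer there is one more tool, called after "Request:" by a JSON object that holds its "fn" and its "kwargs". drive_tool: Moves the arm, as the interface text tells. Its arguments: {"type":"object","properties":{"commands":{"type":"array","items":{"type":"object","properties":{"dx":{"type":"number"},"dy":{"type":"number"},"dz":{"type":"number"},"ax":{"type":"number"},"ay":{"type":"number"},"az":{"type":"number"},"hand":{"type":"number"}}}},"grip_force":{"type":"number"}},"required":["commands"]}

```bash
ls; mkdir -p pics; python3 - <<'E'
from bench import ctrl
import cv2,numpy as np
for n in("scene","top"):
    im=ctrl.capture(n); cv2.imwrite(f"pics/{n}0.png",im[:,:,::-1]); c=ctrl.calibration(n); print(n,c)
s=ctrl.sense();print(s["time"],s["eef_pos"],s["eef_rot"],s["width"],ctrl.grasp_offset)
E
```

```text
pics
scene {'fov_y': 47.53896110150058, 'cx': 323.39347580786216, 'cy': 237.70128236570253, 'R': array([[ 0.57013916,  0.82142676, -0.0141217 ],
       [ 0.55456737, -0.39748462, -0.7310684 ],
       [-0.60613231,  0.40897929, -0.68215802]]), 't': array([-0.25985234, -0.2529759 ,  1.60080477])}
top {'fov_y': 48.01921179482303, 'cx': 320.40382680607513, 'cy': 244.7678428192009, 'R': array([[ 0.01736111, -0.99978243,  0.01156245],
       [-0.98885382, -0.01887934, -0.14768783],
       [ 0.14787398, -0.00886955, -0.98896644]]), 't': array([-0.07913232,  0.5410925 ,  1.29355838])}
0.1 [0.28123435 0.6674205  0.23023041] [[ 3.88260221e-01  9.21549518e-01 -6.97205879e-04]
 [ 9.21547503e-01 -3.88260832e-01 -1.93036427e-03]
 [-2.04962400e-03  1.06975324e-04 -9.99997894e-01]] 1.00119035620003 0.0187
```

View pics/top0.png

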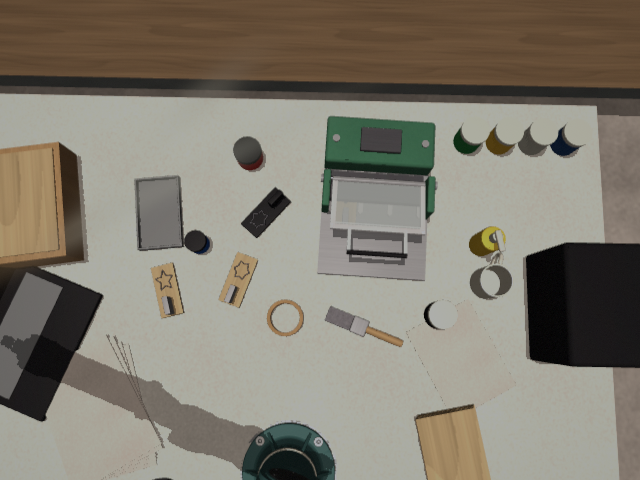

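View pics/scene0.png

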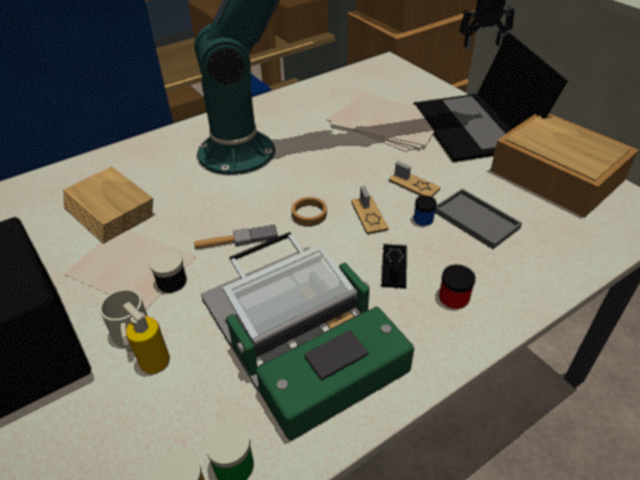

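Top view: new boards (plywood, star) are at (168,290) and (239,279). The black look-alike is at (266,212) and gets left alone. The press is at about (377,200), the tray at (160,212) and the blue jar at (197,242). In the scene view the old board's wood shows at (342,320), on the robot's left of the press, so probably lane 2. Next come close crops for measuring and for checking that choice.

```bash
cat > h.py <<'E'
import numpy as np,cv2
from bench import ctrl
def K(c):
    f=240/np.tan(np.radians(c["fov_y"])/2); return f,c["cx"],c["cy"]
def proj(c,X):
    f,cx,cy=K(c); p=np.atleast_2d(X)@c["R"].T+c["t"]; return np.c_[cx+f*p[:,0]/p[:,2],cy+f*p[:,1]/p[:,2]]
def back(c,uv,z):
    f,cx,cy=K(c); uv=np.atleast_2d(uv); d=np.c_[(uv[:,0]-cx)/f,(uv[:,1]-cy)/f,np.ones(len(uv))]@c["R"]
    o=-c["R"].T@c["t"]; return o+d*((np.atleast_1d(z)-o[2])/d[:,2])[:,None]
def crop(im,x,y,w,h,s,grid=20):
    a=cv2.resize(im[y:y+h,x:x+w,::-1],None,fx=s,fy=s,interpolation=cv2.INTER_CUBIC)
    for g in range(-(-x//grid)*grid,x+w,grid):
        cv2.line(a,(int((g-x+.5)*s),0),(int((g-x+.5)*s),6),(0,0,255),1);cv2.putText(a,str(g),(int((g-x+.5)*s)+2,10),0,.35,(0,0,255),1)
    for g in range(-(-y//grid)*grid,y+h,grid):
        cv2.line(a,(0,int((g-y+.5)*s)),(6,int((g-y+.5)*s)),(0,0,255),1);cv2.putText(a,str(g),(8,int((g-y+.5)*s)+4),0,.35,(0,0,255),1)
    return a
E
python3 - <<'E'
from h import *
t=cv2.imread("pics/top0.png")[:,:,::-1]; s=cv2.imread("pics/scene0.png")[:,:,::-1]
cv2.imwrite("pics/a.png",crop(t,310,110,135,175,3.4)); cv2.imwrite("pics/b.png",crop(t,125,165,145,160,3.7))
c=ctrl.calibration("top")
for n,p,z in [("bed FL,FR",[[318,274],[425,279]],.02),("housing",[[328,117],[435,122]],.097),("tray",[[135,178],[182,176],[184,247],[138,250]],.02)]: print(n,back(c,p,z).round(3).tolist())
E
```

```text
bed FL,FR [[0.472, -0.065, 0.02], [0.464, -0.332, 0.02]]
housing [[0.852, -0.082, 0.097], [0.845, -0.345, 0.097]]
tray [[0.709, 0.407, 0.02], [0.716, 0.287, 0.02], [0.533, 0.272, 0.02], [0.524, 0.387, 0.02]]
```

View pics/a.png

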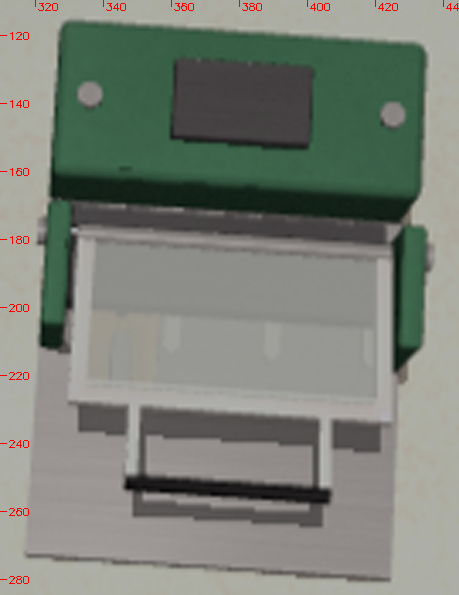

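View pics/b.png

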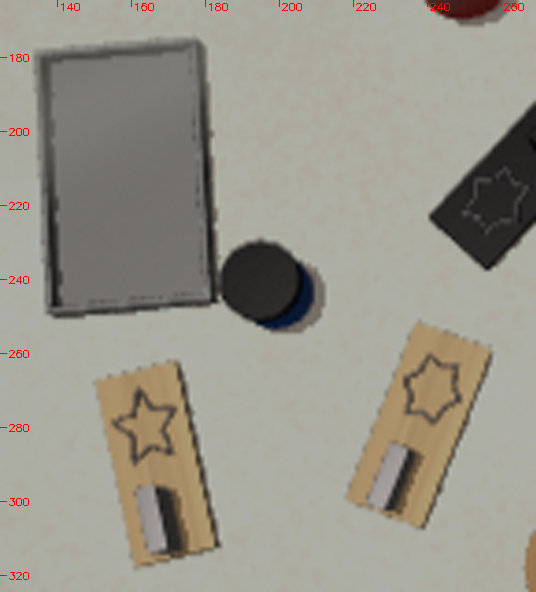

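```bash
cat > fit.py <<'E'
from h import *
from scipy.optimize import least_squares
c=ctrl.calibration("top")
def fit(name,model,px,x0=(.6,0,0)):
    model=np.array(model);px=np.array(px)
    def f(p):
        R=np.array([[np.cos(p[2]),-np.sin(p[2])],[np.sin(p[2]),np.cos(p[2])]])
        return (proj(c,np.c_[model[:,:2]@R.T+p[:2],model[:,2]])-px).ravel()
    r=least_squares(f,x0); print(name,r.x.round(4),r.fun.round(1).tolist()); return r.x
a=lambda P:np.array(P)/3.4-.5+[310,110]
b=lambda P:np.array(P)/3.7-.5+[125,165]
fit("press",[(-.18,.135,.02),(-.18,-.135,.02),(.09,.135,.097),(.09,-.135,.097)],a([(25,555),(390,580),(57,176),(418,195)]))
fit("tray",[(.0925,.056,.02),(.0925,-.056,.02),(-.0925,-.056,.02),(-.0925,.056,.02)],b([(36,48),(200,38),(217,300),(48,312)]))
B=[(.065,.028,.012),(.065,-.028,.012),(-.065,-.028,.012),(-.065,.028,.012),(-.04,0,.052)]
fit("newA",B,b([(95,381),(178,361),(217,548),(135,568),(153.5,519)]))
fit("newB",B,b([(419,322),(492,348),(425,528),(347,498),(389,477)]))
print("bar px->world z.1,.12",back(c,a([(227,490)]*2),[.1,.12]))
print("jar",back(c,b([(262,281)]),.06), "hinge ends",back(c,a([(42,230),(430,257)]),.09))
E
python3 fit.py
```

```text
press [ 0.6465 -0.2042 -0.0444] [-0.2, 0.9, 0.4, 0.3, -2.5, -1.3, 2.3, 0.1]
tray [0.6233 0.3419 0.1082] [0.4, 0.4, 0.1, -0.7, -0.7, -0.2, 0.2, 0.5]
newA [0.426  0.3111 0.2657] [0.3, -0.1, -0.2, -0.1, 0.1, -0.1, 0.1, 0.1, -0.3, 0.1]
newB [ 0.4562  0.1346 -0.3345] [-0.4, -0.5, 0.6, 0.1, -0.2, 0.2, -0.1, 0.5, 0.2, -0.3]
bar px->world z.1,.12 [[ 0.5149564  -0.20101617  0.1       ]
 [ 0.51226133 -0.19873718  0.12      ]]
jar [[0.54437587 0.23581286 0.06      ]] hinge ends [[ 0.70119038 -0.06945352  0.09      ]
 [ 0.68702347 -0.34705078  0.09      ]]
```

```bash
cat >> h.py <<'E'
def tri(views):
    A=[];b=[]
    for c,(u,v) in views:
        f,cx,cy=K(c); d=c["R"].T@np.array([(u-cx)/f,(v-cy)/f,1]); d/=np.linalg.norm(d); o=-c["R"].T@c["t"]; P=np.eye(3)-np.outer(d,d); A.append(P); b.append(P@o)
    return np.linalg.lstsq(np.vstack(A),np.hstack(b),rcond=None)[0]
def go(x,y,z,yaw=None):
    "delta in tool axes to reach world TCP, tool down with tool-x yaw"
    s=ctrl.sense(); R=np.array(s["eef_rot"]); d=R.T@(np.array([x,y,z])-s["eef_pos"])
    from scipy.spatial.transform import Rotation as Q
    r=np.zeros(3)
    if yaw is not None:
        T=np.array([[np.cos(yaw),np.sin(yaw),0],[np.sin(yaw),-np.cos(yaw),0],[0,0,-1]]); r=Q.from_matrix(R.T@T).as_rotvec()
    print("t",round(s["time"],1),"pos",np.round(s["eef_pos"],4),"d",d.round(4),"r",r.round(3),"w",round(s["width"],3),"F",np.round(s["wrist_force"],1))
E
python3 - <<'E'
from h import *
s=cv2.imread("pics/scene0.png")[:,:,::-1]
cv2.imwrite("pics/c.png",crop(s,190,220,190,140,4))
E
```

```text
(no output)
```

View pics/c.png

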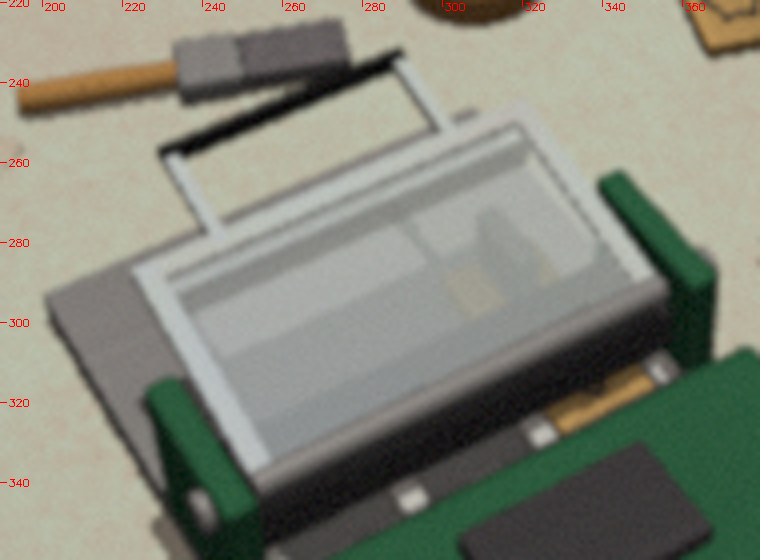

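The crop confirms the old board in lane 2, with its wood visible between the ribs at (340,320). The guard bar runs from (230,258) to (290,232).

```bash
python3 - <<'E'
from h import *
T=ctrl.calibration("top");S=ctrl.calibration("scene")
a=lambda P:np.array(P)/3.4-.5+[310,110]
q=lambda P:np.array(P)/4-.5+[190,220]
for A,B in [((227,490),(281.5,102.5)),((125,484),(403,52)),((330,495),(160,153))]: print(tri([(T,a(A)),(S,q(B))]))
# bed front corners
for A,B in [((390,580),(47,297))]: print("bedFR",tri([(T,a(A)),(S,q(B))]))
# cheek tops front outer
go(.515,-.2,.22,-.045)
E
```

```text
[ 0.51158152 -0.1969848   0.12812061]
[ 0.5149819  -0.12659021  0.12817378]
[ 0.50939913 -0.26627985  0.1299753 ]
bedFR [ 0.46257313 -0.328054    0.01788182]
t 0.1 pos [0.2812 0.6674 0.2302] d [-0.7086  0.5522  0.0117] r [1.000e-03 2.000e-03 1.217e+00] w 1.001 F [ 0.4 -0.3 -0.4]
```

Request:
{"fn": "drive_tool", "kwargs": {"commands": [{"dx": -0.709, "dy": 0.552, "dz": 0.0, "az": 1.217, "hand": 0.05}, {"dx": -0.709, "dy": 0.552, "dz": 0.0, "az": 1.217, "hand": 0.05}, {"dx": -0.709, "dy": 0.552, "dz": 0.0, "az": 1.217, "hand": 0.05}, {"dx": -0.709, "dy": 0.552, "dz": 0.0, "az": 1.217, "hand": 0.05}, {"dx": -0.709, "dy": 0.552, "dz": 0.0, "az": 1.217, "hand": 0.05}, {"dx": -0.709, "dy": 0.552, "dz": 0.0, "az": 1.217, "hand": 0.05}, {"dx": -0.709, "dy": 0.552, "dz": 0.0, "az": 1.217, "hand": 0.05}, {"dx": -0.709, "dy": 0.552, "dz": 0.0, "az": 1.217, "hand": 0.05}, {"dx": -0.709, "dy": 0.552, "dz": 0.0, "az": 1.217, "hand": 0.05}, {"dx": -0.709, "dy": 0.552, "dz": 0.0, "az": 1.217, "hand": 0.05}, {"dx": -0.709, "dy": 0.552, "dz": 0.0, "az": 1.217, "hand": 0.05}, {"dx": -0.709, "dy": 0.552, "dz": 0.0, "az": 1.217, "hand": 0.05}]}}

```text
invalid input at $.commands[0]: expected keys dx, dy, dz, ax, ay, az, hand
```

```bash
python3 -c "
from h import *
go(.5115,-.199,.22,-.043)"
```

```text
t 0.1 pos [0.2812 0.6674 0.2302] d [-0.709   0.5486  0.0117] r [1.000e-03 2.000e-03 1.215e+00] w 1.001 F [ 0.4 -0.3 -0.4]
```

Request:
{"fn": "drive_tool", "kwargs": {"commands": [{"dx": -0.709, "dy": 0.549, "dz": 0.0, "ax": 0, "ay": 0, "az": 1.215, "hand": 0.05}, {"dx": -0.709, "dy": 0.549, "dz": 0.0, "ax": 0, "ay": 0, "az": 1.215, "hand": 0.05}, {"dx": -0.709, "dy": 0.549, "dz": 0.0, "ax": 0, "ay": 0, "az": 1.215, "hand": 0.05}, {"dx": -0.709, "dy": 0.549, "dz": 0.0, "ax": 0, "ay": 0, "az": 1.215, "hand": 0.05}, {"dx": -0.709, "dy": 0.549, "dz": 0.0, "ax": 0, "ay": 0, "az": 1.215, "hand": 0.05}, {"dx": -0.709, "dy": 0.549, "dz": 0.0, "ax": 0, "ay": 0, "az": 1.215, "hand": 0.05}, {"dx": -0.709, "dy": 0.549, "dz": 0.0, "ax": 0, "ay": 0, "az": 1.215, "hand": 0.05}, {"dx": -0.709, "dy": 0.549, "dz": 0.0, "ax": 0, "ay": 0, "az": 1.215, "hand": 0.05}, {"dx": -0.709, "dy": 0.549, "dz": 0.0, "ax": 0, "ay": 0, "az": 1.215, "hand": 0.05}, {"dx": -0.709, "dy": 0.549, "dz": 0.0, "ax": 0, "ay": 0, "az": 1.215, "hand": 0.05}, {"dx": -0.709, "dy": 0.549, "dz": 0.0, "ax": 0, "ay": 0, "az": 1.215, "hand": 0.05}, {"dx": -0.709, "dy": 0.549, "dz": 0.0, "ax": 0, "ay": 0, "az": 1.215, "hand": 0.05}]}}

```text
time: 1.3
eef_pos: [0.4358, 0.0865, 0.2313]
eef_rot: [[0.999, -0.042, 0.0], [-0.042, -0.999, 0.0], [0.0, -0.0, -1.0]]
wrist_force: [0.8, -0.5, -0.4]
width: 0.582
```

```bash
python3 -c "
from h import *
go(.5115,-.199,.22,-.043)"
```

```text
t 1.3 pos [0.4358 0.0865 0.2313] d [0.0877 0.282  0.0113] r [-0.    -0.     0.001] w 0.582 F [ 0.8 -0.5 -0.4]
```

Request:
{"fn": "drive_tool", "kwargs": {"commands": [{"dx": 0.088, "dy": 0.282, "dz": 0.03, "ax": 0, "ay": 0, "az": 0, "hand": 0.05}, {"dx": 0.088, "dy": 0.282, "dz": 0.03, "ax": 0, "ay": 0, "az": 0, "hand": 0.05}, {"dx": 0.088, "dy": 0.282, "dz": 0.03, "ax": 0, "ay": 0, "az": 0, "hand": 0.05}, {"dx": 0.088, "dy": 0.282, "dz": 0.03, "ax": 0, "ay": 0, "az": 0, "hand": 0.05}, {"dx": 0.088, "dy": 0.282, "dz": 0.03, "ax": 0, "ay": 0, "az": 0, "hand": 0.05}, {"dx": 0.088, "dy": 0.282, "dz": 0.03, "ax": 0, "ay": 0, "az": 0, "hand": 0.05}, {"dx": 0.088, "dy": 0.282, "dz": 0.03, "ax": 0, "ay": 0, "az": 0, "hand": 0.05}, {"dx": 0.088, "dy": 0.282, "dz": 0.03, "ax": 0, "ay": 0, "az": 0, "hand": 0.05}, {"dx": 0.088, "dy": 0.282, "dz": 0.03, "ax": 0, "ay": 0, "az": 0, "hand": 0.05}]}}

```text
time: 2.2
eef_pos: [0.5112, -0.1958, 0.2009]
eef_rot: [[0.999, -0.042, -0.001], [-0.042, -0.999, 0.001], [-0.001, -0.001, -1.0]]
wrist_force: [0.6, -0.2, 0.1]
width: 0.587
```

```bash
python3 -c "
from h import *
go(.5115,-.199,.109,-.043)
c=ctrl.calibration('wrist');im=ctrl.capture('wrist');cv2.imwrite('pics/w1.png',im[:,:,::-1])
print(proj(c,[[.5115,-.199,.128],[.515,-.1266,.128],[.509,-.266,.128]]))"
```

```text
t 2.2 pos [ 0.5112 -0.1958  0.2009] d [0.0006 0.0033 0.0919] r [-0.001  0.001  0.001] w 0.587 F [ 0.6 -0.2  0.1]
[[314.72988198 257.21644779]
 [315.44520874 141.87360613]
 [315.21971541 346.15185971]]
```

View pics/w1.png

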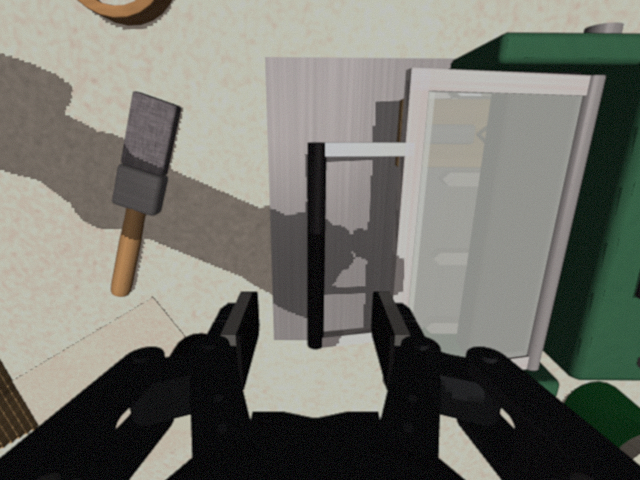

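The wrist view has the bar at column 316, rows 142–346, just as predicted. I'll descend and grip it.

Request:
{"fn": "drive_tool", "kwargs": {"commands": [{"dx": 0, "dy": 0.003, "dz": 0.045, "ax": 0, "ay": 0, "az": 0, "hand": 0.05}, {"dx": 0, "dy": 0.003, "dz": 0.07, "ax": 0, "ay": 0, "az": 0, "hand": 0.05}, {"dx": 0, "dy": 0.003, "dz": 0.092, "ax": 0, "ay": 0, "az": 0, "hand": 0.05}, {"dx": 0, "dy": 0.003, "dz": 0.092, "ax": 0, "ay": 0, "az": 0, "hand": 0.05}, {"dx": 0, "dy": 0.003, "dz": 0.092, "ax": 0, "ay": 0, "az": 0, "hand": 0.0}, {"dx": 0, "dy": 0.003, "dz": 0.092, "ax": 0, "ay": 0, "az": 0, "hand": 0.0}, {"dx": 0, "dy": 0.003, "dz": 0.092, "ax": 0, "ay": 0, "az": 0, "hand": 0.0}, {"dx": 0, "dy": 0.003, "dz": 0.092, "ax": 0, "ay": 0, "az": 0, "hand": 0.0}, {"dx": 0, "dy": 0.003, "dz": 0.092, "ax": 0, "ay": 0, "az": 0, "hand": 0.0}, {"dx": 0, "dy": 0.003, "dz": 0.092, "ax": 0, "ay": 0, "az": 0, "hand": 0.0}], "grip_force": 50}}

```text
time: 3.25
eef_pos: [0.5113, -0.2, 0.1096]
eef_rot: [[0.999, -0.043, -0.0], [-0.043, -0.999, 0.0], [-0.0, -0.0, -1.0]]
wrist_force: [-1.6, 0.5, 2.8]
width: 0.119
```

```bash
python3 -c "
from h import *
go(.5115,-.199,.109,-.043)
for th in np.arange(.207,1.65,.12):
    print(round(th,2), np.round([.185*(np.cos(.207)-np.cos(th)), -.185*(np.sin(th)-np.sin(.207))],3))"
```

```text
t 3.2 pos [ 0.5113 -0.2     0.1096] d [ 0.0002 -0.001   0.0007] r [-0.  0. -0.] w 0.119 F [-1.6  0.5  2.8]
0.21 [ 0. -0.]
0.33 [ 0.006 -0.021]
0.45 [ 0.014 -0.042]
0.57 [ 0.025 -0.061]
0.69 [ 0.038 -0.079]
0.81 [ 0.053 -0.096]
0.93 [ 0.07 -0.11]
1.05 [ 0.089 -0.122]
1.17 [ 0.108 -0.132]
1.29 [ 0.129 -0.14 ]
1.41 [ 0.151 -0.145]
1.53 [ 0.173 -0.147]
1.65 [ 0.195 -0.146]
```

Request:
{"fn": "drive_tool", "kwargs": {"commands": [{"dx": 0.006, "dy": 0, "dz": -0.021, "ax": 0, "ay": 0, "az": 0, "hand": 0}, {"dx": 0.014, "dy": 0, "dz": -0.042, "ax": 0, "ay": 0, "az": 0, "hand": 0}, {"dx": 0.025, "dy": 0, "dz": -0.061, "ax": 0, "ay": 0, "az": 0, "hand": 0}, {"dx": 0.038, "dy": 0, "dz": -0.079, "ax": 0, "ay": 0, "az": 0, "hand": 0}, {"dx": 0.053, "dy": 0, "dz": -0.096, "ax": 0, "ay": 0, "az": 0, "hand": 0}, {"dx": 0.07, "dy": 0, "dz": -0.11, "ax": 0, "ay": 0, "az": 0, "hand": 0}, {"dx": 0.07, "dy": 0, "dz": -0.11, "ax": 0, "ay": 0, "az": 0, "hand": 0}]}}

```text
time: 3.95
eef_pos: [0.5742, -0.2031, 0.2204]
eef_rot: [[0.999, -0.044, -0.016], [-0.044, -0.999, 0.005], [-0.017, -0.005, -1.0]]
wrist_force: [-15.9, 4.4, 20.0]
width: 0.113
```

```bash
python3 -c "
from h import *
x0=.5113+.181
s=ctrl.sense();p=s['eef_pos'];print(np.hypot(p[0]-x0,p[2]+.0187-.09))
go(x0+.185*np.cos(3.14159-1.6),-.2,.09+.185*np.sin(1.6)-.019)
th0=.93
for th in np.arange(.93,1.67,.12):
    print(round(th,2), np.round([.185*(np.cos(th0)-np.cos(th)), -.185*(np.sin(th)-np.sin(th0))],3))"
```

```text
0.19023866051961208
t 4.0 pos [ 0.5742 -0.2031  0.2204] d [ 0.1226 -0.0087 -0.0375] r [0. 0. 0.] w 0.113 F [-15.9   4.4  20. ]
0.93 [ 0. -0.]
1.05 [ 0.019 -0.012]
1.17 [ 0.038 -0.022]
1.29 [ 0.059 -0.029]
1.41 [ 0.081 -0.034]
1.53 [ 0.103 -0.037]
1.65 [ 0.125 -0.036]
```

Request:
{"fn": "drive_tool", "kwargs": {"commands": [{"dx": 0.0, "dy": 0, "dz": -0.005, "ax": 0, "ay": 0, "az": 0, "hand": 0}, {"dx": 0.01, "dy": 0, "dz": -0.012, "ax": 0, "ay": 0, "az": 0, "hand": 0}, {"dx": 0.03, "dy": 0, "dz": -0.023, "ax": 0, "ay": 0, "az": 0, "hand": 0}, {"dx": 0.05, "dy": 0, "dz": -0.031, "ax": 0, "ay": 0, "az": 0, "hand": 0}, {"dx": 0.071, "dy": 0, "dz": -0.037, "ax": 0, "ay": 0, "az": 0, "hand": 0}, {"dx": 0.093, "dy": 0, "dz": -0.04, "ax": 0, "ay": 0, "az": 0, "hand": 0}, {"dx": 0.112, "dy": 0, "dz": -0.041, "ax": 0, "ay": 0, "az": 0, "hand": 0}, {"dx": 0.125, "dy": 0, "dz": -0.041, "ax": 0, "ay": 0, "az": 0, "hand": 0}, {"dx": 0.125, "dy": 0, "dz": -0.041, "ax": 0, "ay": 0, "az": 0, "hand": 0}]}}

```text
time: 4.85
eef_pos: [0.7088, -0.2099, 0.2613]
eef_rot: [[0.999, -0.043, 0.003], [-0.043, -0.999, -0.003], [0.003, 0.003, -1.0]]
wrist_force: [2.2, -0.7, 3.0]
width: 0.117
```

```bash
python3 -c "
from h import *
go(.69,-.2,.26,-.043)"
```

```text
t 4.8 pos [ 0.7088 -0.2099  0.2613] d [-0.0192 -0.0091  0.0012] r [ 0.003 -0.003  0.   ] w 0.117 F [ 2.2 -0.7  3. ]
```

Request:
{"fn": "drive_tool", "kwargs": {"commands": [{"dx": 0, "dy": 0, "dz": 0, "ax": 0, "ay": 0, "az": 0, "hand": 0.05}, {"dx": 0, "dy": 0, "dz": 0, "ax": 0, "ay": 0, "az": 0, "hand": 0.05}, {"dx": 0, "dy": 0, "dz": 0, "ax": 0, "ay": 0, "az": 0, "hand": 0.05}, {"dx": 0, "dy": 0, "dz": 0, "ax": 0, "ay": 0, "az": 0, "hand": 0.05}, {"dx": 0, "dy": 0, "dz": -0.045, "ax": 0, "ay": 0, "az": 0, "hand": 0.05}, {"dx": 0, "dy": 0, "dz": -0.09, "ax": 0, "ay": 0, "az": 0, "hand": 0.05}, {"dx": -0.04, "dy": 0, "dz": -0.09, "ax": 0, "ay": 0, "az": 0, "hand": 0.05}, {"dx": -0.08, "dy": 0, "dz": -0.09, "ax": 0, "ay": 0, "az": 0, "hand": 0.05}, {"dx": -0.12, "dy": 0, "dz": -0.09, "ax": 0, "ay": 0, "az": 0, "hand": 0.05}, {"dx": -0.16, "dy": -0.03, "dz": -0.09, "ax": 0, "ay": 0, "az": 0, "hand": 0.05}, {"dx": -0.18, "dy": -0.06, "dz": -0.09, "ax": 0, "ay": 0, "az": 0, "hand": 0.05}]}}

```text
time: 5.95
eef_pos: [0.5248, -0.1418, 0.3501]
eef_rot: [[0.999, -0.048, -0.002], [-0.048, -0.999, 0.001], [-0.002, -0.001, -1.0]]
wrist_force: [0.3, 0.6, 0.4]
width: 0.588
```

```bash
python3 -c "
from h import *
go(.54,-.12,.24,1.526)"
```

```text
t 6.0 pos [ 0.5248 -0.1418  0.3501] d [ 0.0143 -0.0224  0.1101] r [-2.000e-03  1.000e-03 -1.574e+00] w 0.588 F [0.3 0.6 0.4]
```

Request:
{"fn": "drive_tool", "kwargs": {"commands": [{"dx": 0.014, "dy": -0.022, "dz": 0.11, "ax": 0, "ay": 0, "az": -1.57, "hand": 0.05}, {"dx": 0.014, "dy": -0.022, "dz": 0.11, "ax": 0, "ay": 0, "az": -1.57, "hand": 0.05}, {"dx": 0.014, "dy": -0.022, "dz": 0.11, "ax": 0, "ay": 0, "az": -1.57, "hand": 0.05}, {"dx": 0.014, "dy": -0.022, "dz": 0.11, "ax": 0, "ay": 0, "az": -1.57, "hand": 0.05}, {"dx": 0.014, "dy": -0.022, "dz": 0.11, "ax": 0, "ay": 0, "az": -1.57, "hand": 0.05}, {"dx": 0.014, "dy": -0.022, "dz": 0.11, "ax": 0, "ay": 0, "az": -1.57, "hand": 0.05}, {"dx": 0.014, "dy": -0.022, "dz": 0.11, "ax": 0, "ay": 0, "az": -1.57, "hand": 0.05}, {"dx": 0.014, "dy": -0.022, "dz": 0.11, "ax": 0, "ay": 0, "az": -1.57, "hand": 0.05}, {"dx": 0.014, "dy": -0.022, "dz": 0.11, "ax": 0, "ay": 0, "az": -1.57, "hand": 0.05}, {"dx": 0.014, "dy": -0.022, "dz": 0.11, "ax": 0, "ay": 0, "az": -1.57, "hand": 0.05}, {"dx": 0.014, "dy": -0.022, "dz": 0.11, "ax": 0, "ay": 0, "az": -1.57, "hand": 0.05}, {"dx": 0.014, "dy": -0.022, "dz": 0.11, "ax": 0, "ay": 0, "az": -1.57, "hand": 0.05}]}}

```text
time: 7.15
eef_pos: [0.5439, -0.1196, 0.2404]
eef_rot: [[0.044, 0.999, 0.0], [0.999, -0.044, 0.0], [0.0, 0.0, -1.0]]
wrist_force: [-0.4, 0.5, 0.2]
width: 0.585
```

```bash
python3 -c "
from h import *
go(.6098,-.1285,.042,1.526)
c=ctrl.calibration('wrist');im=ctrl.capture('wrist')
im=im.copy()
psi=-.044;P=lambda x,y,z:[.6465+np.cos(psi)*x-np.sin(psi)*y,-.2042+np.sin(psi)*x+np.cos(psi)*y,z]
for y in (74,0,-74):
  for x in (-62,-18):
    for yy in (-7,7):
      u=proj(c,[P(x/1e3,(y+yy)/1e3,.072)])[0]; cv2.circle(im,(int(u[0]),int(u[1])),2,(255,0,0),-1)
for q in [(-.18,.135,.02),(-.18,-.135,.02),(-.026,.037,.034),(-.026,-.037,.034),(0,.1,.074),(0,-.1,.074)]:
  u=proj(c,[P(*q)])[0]; cv2.circle(im,(int(u[0]),int(u[1])),3,(255,0,255),-1)
cv2.imwrite('pics/w2.png',im[:,:,::-1])
"
```

```text
t 7.2 pos [ 0.5439 -0.1196  0.2404] d [-0.006   0.0662  0.1985] r [ 0. -0.  0.] w 0.585 F [-0.4  0.5  0.2]
```

View pics/w2.png

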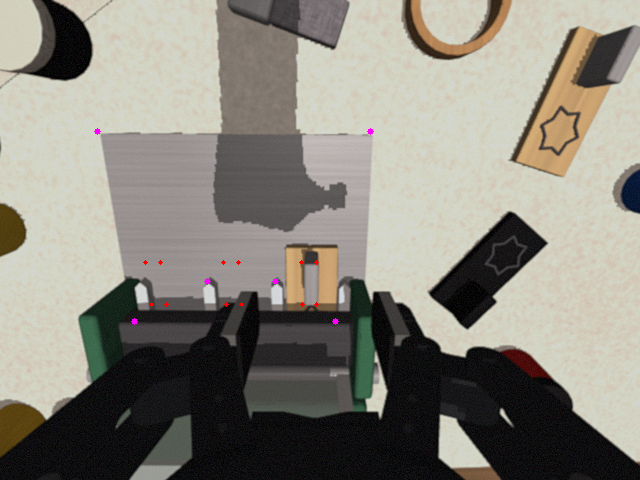

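The wrist view shows the old board alone in lane 2 with its block at about (311,275). The overlay of the press model matches the rib tips and corners to within about 2 mm.

Request:
{"fn": "drive_tool", "kwargs": {"commands": [{"dx": -0.005, "dy": 0.04, "dz": 0.0, "ax": 0, "ay": 0, "az": 0, "hand": 0.05}, {"dx": -0.005, "dy": 0.066, "dz": 0.04, "ax": 0, "ay": 0, "az": 0, "hand": 0.05}, {"dx": -0.005, "dy": 0.066, "dz": 0.085, "ax": 0, "ay": 0, "az": 0, "hand": 0.05}, {"dx": -0.005, "dy": 0.066, "dz": 0.125, "ax": 0, "ay": 0, "az": 0, "hand": 0.05}, {"dx": -0.005, "dy": 0.066, "dz": 0.16, "ax": 0, "ay": 0, "az": 0, "hand": 0.05}, {"dx": -0.005, "dy": 0.066, "dz": 0.185, "ax": 0, "ay": 0, "az": 0, "hand": 0.05}, {"dx": -0.005, "dy": 0.066, "dz": 0.2, "ax": 0, "ay": 0, "az": 0, "hand": 0.05}, {"dx": -0.005, "dy": 0.066, "dz": 0.2, "ax": 0, "ay": 0, "az": 0, "hand": 0.05}, {"dx": -0.005, "dy": 0.066, "dz": 0.2, "ax": 0, "ay": 0, "az": 0, "hand": 0.0}, {"dx": -0.005, "dy": 0.066, "dz": 0.2, "ax": 0, "ay": 0, "az": 0, "hand": 0.0}, {"dx": -0.005, "dy": 0.066, "dz": 0.2, "ax": 0, "ay": 0, "az": 0, "hand": 0.0}, {"dx": -0.005, "dy": 0.066, "dz": 0.2, "ax": 0, "ay": 0, "az": 0, "hand": 0.0}], "grip_force": 60}}

```text
time: 8.4
eef_pos: [0.6111, -0.1276, 0.0421]
eef_rot: [[0.044, 0.999, 0.003], [0.999, -0.044, -0.0], [-0.0, 0.003, -1.0]]
wrist_force: [-0.4, 0.2, 7.4]
width: 0.154
```

Request:
{"fn": "drive_tool", "kwargs": {"commands": [{"dx": 0, "dy": 0, "dz": 0, "ax": 0, "ay": 0, "az": 0, "hand": 0.0}, {"dx": 0, "dy": -0.002, "dz": 0, "ax": 0, "ay": 0, "az": 0, "hand": 0.0}], "grip_force": 80}}

```text
time: 8.6
eef_pos: [0.611, -0.1276, 0.0423]
eef_rot: [[0.044, 0.999, 0.007], [0.999, -0.044, -0.001], [-0.001, 0.007, -1.0]]
wrist_force: [3.8, -0.2, 3.3]
width: 0.153
```

Request:
{"fn": "drive_tool", "kwargs": {"commands": [{"dx": 0, "dy": -0.015, "dz": -0.001, "ax": 0, "ay": 0, "az": 0, "hand": 0.0}, {"dx": 0, "dy": -0.03, "dz": -0.001, "ax": 0, "ay": 0, "az": 0, "hand": 0.0}, {"dx": 0, "dy": -0.045, "dz": -0.001, "ax": 0, "ay": 0, "az": 0, "hand": 0.0}, {"dx": 0, "dy": -0.06, "dz": -0.001, "ax": 0, "ay": 0, "az": 0, "hand": 0.0}, {"dx": 0, "dy": -0.075, "dz": -0.001, "ax": 0, "ay": 0, "az": 0, "hand": 0.0}, {"dx": 0, "dy": -0.09, "dz": -0.001, "ax": 0, "ay": 0, "az": 0, "hand": 0.0}, {"dx": 0, "dy": -0.1, "dz": -0.002, "ax": 0, "ay": 0, "az": 0, "hand": 0.0}, {"dx": 0, "dy": -0.1, "dz": -0.03, "ax": 0, "ay": 0, "az": 0, "hand": 0.0}, {"dx": 0, "dy": -0.1, "dz": -0.065, "ax": 0, "ay": 0, "az": 0, "hand": 0.0}, {"dx": 0, "dy": -0.1, "dz": -0.1, "ax": 0, "ay": 0, "az": 0, "hand": 0.0}, {"dx": 0, "dy": -0.1, "dz": -0.12, "ax": 0, "ay": 0, "az": 0, "hand": 0.0}, {"dx": 0, "dy": -0.1, "dz": -0.12, "ax": 0, "ay": 0, "az": 0, "hand": 0.0}]}}

```text
time: 9.8
eef_pos: [0.5089, -0.1233, 0.1626]
eef_rot: [[0.044, 0.999, 0.005], [0.999, -0.044, -0.001], [-0.001, 0.005, -1.0]]
wrist_force: [0.9, -0.2, -3.1]
width: 0.152
```

```bash
python3 -c "
from h import *
t=.108
go(.6233-.04*np.cos(t),.3419-.04*np.sin(t),.165,t+np.pi/2)
c=ctrl.calibration('wrist');im=ctrl.capture('wrist');cv2.imwrite('pics/w3.png',im[:,:,::-1])"
```

```text
t 9.8 pos [ 0.5089 -0.1233  0.1626] d [ 0.4637  0.0543 -0.0024] r [ 0.005  0.001 -0.152] w 0.152 F [ 0.9 -0.2 -3.1]
```

View pics/w3.png

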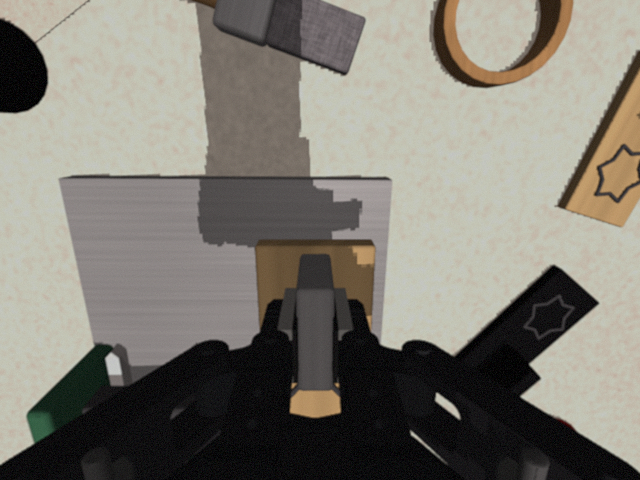

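The old board is held square and level. I'll carry it over to the tray.

Request:
{"fn": "drive_tool", "kwargs": {"commands": [{"dx": 0.04, "dy": 0.005, "dz": 0, "ax": 0, "ay": 0, "az": -0.02, "hand": 0.0}, {"dx": 0.085, "dy": 0.01, "dz": 0, "ax": 0, "ay": 0, "az": -0.04, "hand": 0.0}, {"dx": 0.13, "dy": 0.015, "dz": 0, "ax": 0, "ay": 0, "az": -0.06, "hand": 0.0}, {"dx": 0.175, "dy": 0.02, "dz": 0, "ax": 0, "ay": 0, "az": -0.08, "hand": 0.0}, {"dx": 0.22, "dy": 0.03, "dz": 0, "ax": 0, "ay": 0, "az": -0.1, "hand": 0.0}, {"dx": 0.265, "dy": 0.04, "dz": 0, "ax": 0, "ay": 0, "az": -0.12, "hand": 0.0}, {"dx": 0.31, "dy": 0.05, "dz": 0, "ax": 0, "ay": 0, "az": -0.14, "hand": 0.0}, {"dx": 0.355, "dy": 0.054, "dz": 0, "ax": 0, "ay": 0, "az": -0.152, "hand": 0.0}, {"dx": 0.4, "dy": 0.054, "dz": 0, "ax": 0, "ay": 0, "az": -0.152, "hand": 0.0}, {"dx": 0.44, "dy": 0.054, "dz": 0, "ax": 0, "ay": 0, "az": -0.152, "hand": 0.0}, {"dx": 0.464, "dy": 0.054, "dz": 0, "ax": 0, "ay": 0, "az": -0.152, "hand": 0.0}, {"dx": 0.464, "dy": 0.054, "dz": 0, "ax": 0, "ay": 0, "az": -0.152, "hand": 0.0}]}}

```text
time: 11.05
eef_pos: [0.5796, 0.3437, 0.1579]
eef_rot: [[-0.115, 0.993, -0.003], [0.993, 0.115, 0.002], [0.002, -0.003, -1.0]]
wrist_force: [-0.1, -0.0, -3.2]
width: 0.148
```

```bash
python3 -c "
from h import *
t=.108
go(.6233-.04*np.cos(t),.3419-.04*np.sin(t),.029,t+np.pi/2)
im=ctrl.capture('wrist').copy();c=ctrl.calibration('wrist')
for x,y in [(1,1),(1,-1),(-1,-1),(-1,1)]:
  x*=.0925;y*=.056
  u=proj(c,[[.6233+x*np.cos(t)-y*np.sin(t),.3419+x*np.sin(t)+y*np.cos(t),.02]])[0];cv2.circle(im,(int(u[0]),int(u[1])),3,(255,0,255),-1)
cv2.imwrite('pics/w4.png',im[:,:,::-1])"
```

```text
t 11.1 pos [0.5796 0.3437 0.1579] d [-0.0068  0.0035  0.1289] r [-0.003 -0.002  0.007] w 0.148 F [-0.1 -0.  -3.2]
```

View pics/w4.png

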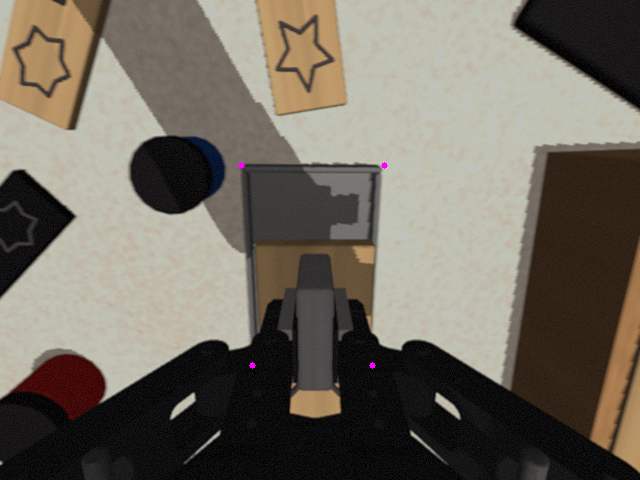

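Request:
{"fn": "drive_tool", "kwargs": {"commands": [{"dx": -0.007, "dy": 0.003, "dz": 0.03, "ax": 0, "ay": 0, "az": 0, "hand": 0.0}, {"dx": -0.007, "dy": 0.003, "dz": 0.06, "ax": 0, "ay": 0, "az": 0, "hand": 0.0}, {"dx": -0.007, "dy": 0.003, "dz": 0.09, "ax": 0, "ay": 0, "az": 0, "hand": 0.0}, {"dx": -0.007, "dy": 0.003, "dz": 0.11, "ax": 0, "ay": 0, "az": 0, "hand": 0.0}, {"dx": -0.007, "dy": 0.003, "dz": 0.12, "ax": 0, "ay": 0, "az": 0, "hand": 0.0}, {"dx": -0.007, "dy": 0.003, "dz": 0.127, "ax": 0, "ay": 0, "az": 0, "hand": 0.0}, {"dx": -0.007, "dy": 0.003, "dz": 0.13, "ax": 0, "ay": 0, "az": 0, "hand": 0.0}, {"dx": -0.007, "dy": 0.003, "dz": 0.13, "ax": 0, "ay": 0, "az": 0, "hand": 0.0}]}}

```text
time: 11.9
eef_pos: [0.5863, 0.3313, 0.0307]
eef_rot: [[-0.108, 0.994, 0.001], [0.994, 0.108, 0.0], [-0.0, 0.001, -1.0]]
wrist_force: [-0.1, -0.5, -2.7]
width: 0.152
```

Request:
{"fn": "drive_tool", "kwargs": {"commands": [{"dx": 0, "dy": 0, "dz": 0, "ax": 0, "ay": 0, "az": 0, "hand": 0.04}, {"dx": 0, "dy": 0, "dz": 0, "ax": 0, "ay": 0, "az": 0, "hand": 0.04}, {"dx": 0, "dy": 0, "dz": 0, "ax": 0, "ay": 0, "az": 0, "hand": 0.04}, {"dx": 0, "dy": 0, "dz": -0.02, "ax": 0, "ay": 0, "az": 0, "hand": 0.04}, {"dx": 0, "dy": 0, "dz": -0.06, "ax": 0, "ay": 0, "az": 0, "hand": 0.04}, {"dx": 0, "dy": 0, "dz": -0.11, "ax": 0, "ay": 0, "az": 0, "hand": 0.04}, {"dx": 0, "dy": 0, "dz": -0.16, "ax": 0, "ay": 0, "az": 0, "hand": 0.04}, {"dx": 0, "dy": 0, "dz": -0.2, "ax": 0, "ay": 0, "az": 0, "hand": 0.04}, {"dx": 0, "dy": 0, "dz": -0.2, "ax": 0, "ay": 0, "az": 0, "hand": 0.04}]}}

```text
time: 12.8
eef_pos: [0.5901, 0.3339, 0.2386]
eef_rot: [[-0.108, 0.994, 0.013], [0.994, 0.108, 0.008], [0.007, 0.014, -1.0]]
wrist_force: [0.3, -0.1, 1.2]
width: 0.47
```

```bash
cat > look.py <<'E'
import sys
from h import *
im=ctrl.capture('top');cv2.imwrite('pics/%s.png'%sys.argv[1],crop(im,120,110,330,215,2.4))
E
python3 look.py t1; python3 -c "
from h import *
go(.3874,.3006,.2,.2657+np.pi/2)"
```

```text
t 12.8 pos [0.5881 0.3329 0.2351] d [-0.0106 -0.2033  0.0334] r [ 0.008 -0.003 -0.158] w 0.464 F [-0.4 -1.  -0.9]
```

View pics/t1.png

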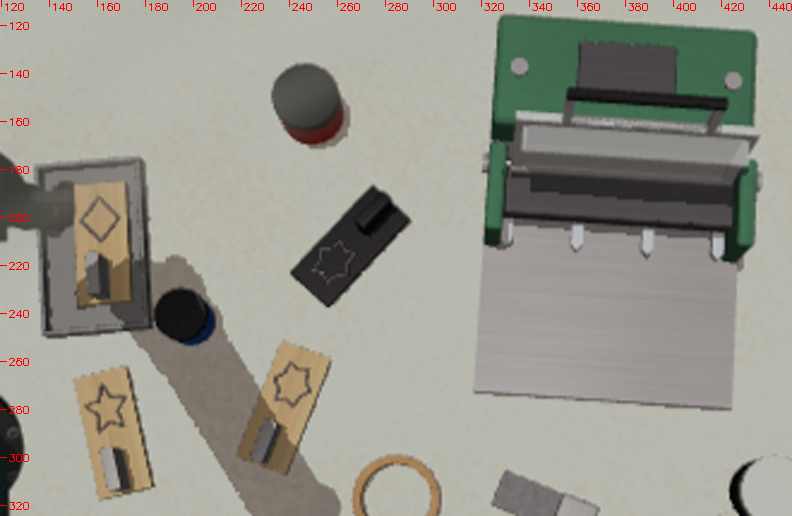

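The old board lies centred and flat in the tray, the guard is up, and both new boards are undisturbed. Next is new board A, the left one with the 5-point star.

Request:
{"fn": "drive_tool", "kwargs": {"commands": [{"dx": -0.002, "dy": -0.045, "dz": 0.01, "ax": 0, "ay": 0, "az": -0.08, "hand": 0.05}, {"dx": -0.005, "dy": -0.09, "dz": 0.02, "ax": 0, "ay": 0, "az": -0.158, "hand": 0.05}, {"dx": -0.008, "dy": -0.135, "dz": 0.033, "ax": 0, "ay": 0, "az": -0.158, "hand": 0.05}, {"dx": -0.011, "dy": -0.18, "dz": 0.033, "ax": 0, "ay": 0, "az": -0.158, "hand": 0.05}, {"dx": -0.011, "dy": -0.203, "dz": 0.033, "ax": 0, "ay": 0, "az": -0.158, "hand": 0.05}, {"dx": -0.011, "dy": -0.203, "dz": 0.033, "ax": 0, "ay": 0, "az": -0.158, "hand": 0.05}, {"dx": -0.011, "dy": -0.203, "dz": 0.033, "ax": 0, "ay": 0, "az": -0.158, "hand": 0.05}]}}

```text
time: 13.55
eef_pos: [0.385, 0.2987, 0.1969]
eef_rot: [[-0.264, 0.965, -0.0], [0.965, 0.264, -0.0], [-0.0, -0.0, -1.0]]
wrist_force: [1.7, 0.1, -0.2]
width: 0.588
```

```bash
cat > ov.py <<'E'
import sys
from h import *
x,y,t=map(float,sys.argv[2:5])
go(x-.04*np.cos(t),y-.04*np.sin(t),.021,t+np.pi/2)
im=ctrl.capture('wrist').copy();c=ctrl.calibration('wrist')
for q in [(.065,.028,.012),(.065,-.028,.012),(-.065,-.028,.012),(-.065,.028,.012),(-.062,.007,.052),(-.062,-.007,.052),(-.018,.007,.052),(-.018,-.007,.052)]:
  u=proj(c,[[x+q[0]*np.cos(t)-q[1]*np.sin(t),y+q[0]*np.sin(t)+q[1]*np.cos(t),q[2]]])[0];cv2.circle(im,(int(u[0]),int(u[1])),3,(255,0,255),-1)
cv2.imwrite('pics/%s.png'%sys.argv[1],im[:,:,::-1])
E
python3 ov.py w5 .426 .3111 .2657
```

```text
t 13.6 pos [0.385  0.2987 0.1969] d [0.0012 0.0029 0.1759] r [-0.     0.     0.001] w 0.588 F [ 1.7  0.1 -0.2]
```

View pics/w5.png

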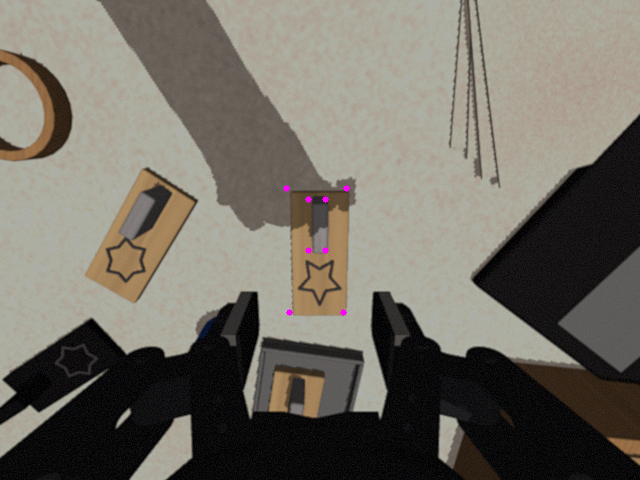

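The overlay shows board A about 3 mm to the right of and below the estimate, so I'll include that offset.

Request:
{"fn": "drive_tool", "kwargs": {"commands": [{"dx": 0.004, "dy": 0.005, "dz": 0.045, "ax": 0, "ay": 0, "az": 0, "hand": 0.05}, {"dx": 0.004, "dy": 0.005, "dz": 0.09, "ax": 0, "ay": 0, "az": 0, "hand": 0.05}, {"dx": 0.004, "dy": 0.005, "dz": 0.13, "ax": 0, "ay": 0, "az": 0, "hand": 0.05}, {"dx": 0.004, "dy": 0.005, "dz": 0.16, "ax": 0, "ay": 0, "az": 0, "hand": 0.05}, {"dx": 0.004, "dy": 0.005, "dz": 0.175, "ax": 0, "ay": 0, "az": 0, "hand": 0.05}, {"dx": 0.004, "dy": 0.005, "dz": 0.175, "ax": 0, "ay": 0, "az": 0, "hand": 0.05}, {"dx": 0.004, "dy": 0.005, "dz": 0.175, "ax": 0, "ay": 0, "az": 0, "hand": 0.0}, {"dx": 0.004, "dy": 0.005, "dz": 0.175, "ax": 0, "ay": 0, "az": 0, "hand": 0.0}, {"dx": 0.004, "dy": 0.005, "dz": 0.175, "ax": 0, "ay": 0, "az": 0, "hand": 0.0}, {"dx": 0.004, "dy": 0.005, "dz": 0.175, "ax": 0, "ay": 0, "az": 0, "hand": 0.0}, {"dx": 0.004, "dy": 0.005, "dz": 0.175, "ax": 0, "ay": 0, "az": 0, "hand": 0.0}], "grip_force": 80}}

```text
time: 14.7
eef_pos: [0.39, 0.3045, 0.0235]
eef_rot: [[-0.263, 0.965, 0.002], [0.965, 0.263, 0.002], [0.001, 0.003, -1.0]]
wrist_force: [0.1, -0.3, 6.3]
width: 0.15
```

Request:
{"fn": "drive_tool", "kwargs": {"commands": [{"dx": 0, "dy": 0, "dz": 0, "ax": 0, "ay": 0, "az": 0, "hand": 0.0}, {"dx": 0, "dy": 0, "dz": -0.01, "ax": 0, "ay": 0, "az": 0, "hand": 0.0}, {"dx": 0, "dy": 0, "dz": -0.04, "ax": 0, "ay": 0, "az": 0, "hand": 0.0}, {"dx": 0, "dy": 0, "dz": -0.08, "ax": 0, "ay": 0, "az": 0, "hand": 0.0}, {"dx": 0, "dy": 0, "dz": -0.12, "ax": 0, "ay": 0, "az": 0, "hand": 0.0}, {"dx": 0, "dy": 0, "dz": -0.14, "ax": 0, "ay": 0, "az": 0, "hand": 0.0}, {"dx": 0, "dy": 0, "dz": -0.14, "ax": 0, "ay": 0, "az": 0, "hand": 0.0}]}}

```text
time: 15.4
eef_pos: [0.3901, 0.305, 0.1655]
eef_rot: [[-0.263, 0.965, 0.005], [0.965, 0.263, 0.004], [0.003, 0.006, -1.0]]
wrist_force: [-0.4, 0.3, -2.6]
width: 0.152
```

```bash
cat >> h.py <<'E'
def P(x,y,psi=-.044): return .6465+np.cos(psi)*x-np.sin(psi)*y,-.2042+np.sin(psi)*x+np.cos(psi)*y
E
python3 -c "
from h import *
print(P(-.15,.074)); go(*P(-.15,.074),.16,-.044+np.pi/2)"
```

```text
(np.float64(0.49990012607493867), np.float64(-0.12367374983798064))
t 15.4 pos [0.3901 0.305  0.1655] d [-0.4425 -0.0069  0.0041] r [ 0.005 -0.004  0.31 ] w 0.152 F [-0.4  0.3 -2.6]
```

Request:
{"fn": "drive_tool", "kwargs": {"commands": [{"dx": -0.035, "dy": 0, "dz": 0, "ax": 0, "ay": 0, "az": 0.03, "hand": 0.0}, {"dx": -0.08, "dy": -0.001, "dz": 0, "ax": 0, "ay": 0, "az": 0.06, "hand": 0.0}, {"dx": -0.125, "dy": -0.002, "dz": 0, "ax": 0, "ay": 0, "az": 0.09, "hand": 0.0}, {"dx": -0.17, "dy": -0.003, "dz": 0, "ax": 0, "ay": 0, "az": 0.12, "hand": 0.0}, {"dx": -0.215, "dy": -0.004, "dz": 0, "ax": 0, "ay": 0, "az": 0.16, "hand": 0.0}, {"dx": -0.26, "dy": -0.005, "dz": 0, "ax": 0, "ay": 0, "az": 0.2, "hand": 0.0}, {"dx": -0.305, "dy": -0.006, "dz": 0, "ax": 0, "ay": 0, "az": 0.24, "hand": 0.0}, {"dx": -0.35, "dy": -0.007, "dz": 0, "ax": 0, "ay": 0, "az": 0.28, "hand": 0.0}, {"dx": -0.395, "dy": -0.007, "dz": 0, "ax": 0, "ay": 0, "az": 0.31, "hand": 0.0}, {"dx": -0.43, "dy": -0.007, "dz": 0, "ax": 0, "ay": 0, "az": 0.31, "hand": 0.0}, {"dx": -0.442, "dy": -0.007, "dz": 0, "ax": 0, "ay": 0, "az": 0.31, "hand": 0.0}, {"dx": -0.442, "dy": -0.007, "dz": 0, "ax": 0, "ay": 0, "az": 0.31, "hand": 0.0}]}}

```text
time: 16.6
eef_pos: [0.4976, -0.1264, 0.1612]
eef_rot: [[0.048, 0.999, -0.002], [0.999, -0.048, -0.001], [-0.001, -0.002, -1.0]]
wrist_force: [-0.4, 0.3, -2.6]
width: 0.152
```

```bash
python3 -c "
from h import *
go(*P(-.14,.074),.044,-.044+np.pi/2)
im=ctrl.capture('wrist').copy();c=ctrl.calibration('wrist')
for q in [(-.18,.135,.02),(-.18,-.135,.02),(-.026,.037,.034),(-.026,-.037,.034),(-.026,-.111,.034)]:
  u=proj(c,[[*P(*q[:2]),q[2]]])[0]; cv2.circle(im,(int(u[0]),int(u[1])),3,(255,0,255),-1)
cv2.imwrite('pics/w6.png',im[:,:,::-1])"
```

```text
t 16.6 pos [ 0.4976 -0.1264  0.1612] d [0.003  0.0124 0.1172] r [-0.002  0.001 -0.004] w 0.152 F [-0.4  0.3 -2.6]
```

View pics/w6.png

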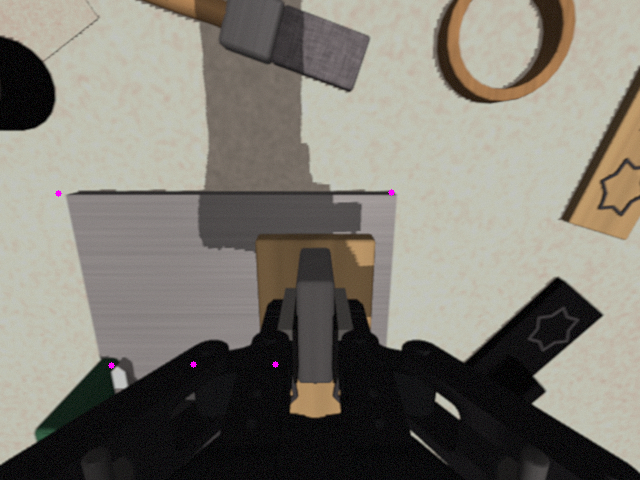

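Held square, with the rear edge centred on column 315. The lanes look about 1.5 mm further toward +y than the model, so I aim for y = 75.5 mm.

Request:
{"fn": "drive_tool", "kwargs": {"commands": [{"dx": 0.0045, "dy": 0.006, "dz": 0.04, "ax": 0, "ay": 0, "az": -0.004, "hand": 0.0}, {"dx": 0.0045, "dy": 0.012, "dz": 0.075, "ax": 0, "ay": 0, "az": -0.004, "hand": 0.0}, {"dx": 0.0045, "dy": 0.012, "dz": 0.1, "ax": 0, "ay": 0, "az": -0.004, "hand": 0.0}, {"dx": 0.0045, "dy": 0.012, "dz": 0.111, "ax": 0, "ay": 0, "az": -0.004, "hand": 0.0}, {"dx": 0.0045, "dy": 0.012, "dz": 0.116, "ax": 0, "ay": 0, "az": -0.004, "hand": 0.0}, {"dx": 0.0045, "dy": 0.012, "dz": 0.116, "ax": 0, "ay": 0, "az": -0.004, "hand": 0.0}, {"dx": 0.0045, "dy": 0.012, "dz": 0.116, "ax": 0, "ay": 0, "az": -0.004, "hand": 0.0}]}}

```text
time: 17.35
eef_pos: [0.5113, -0.1201, 0.0473]
eef_rot: [[0.039, 0.999, 0.002], [0.999, -0.039, -0.0], [-0.0, 0.002, -1.0]]
wrist_force: [-0.4, -0.1, -2.4]
width: 0.149
```

```bash
python3 -c "
from h import *
go(*P(-.04,.0755),.045,-.044+np.pi/2)"
```

```text
t 17.4 pos [ 0.5113 -0.1201  0.0473] d [-0.003   0.0987  0.0024] r [0.002 0.    0.005] w 0.149 F [-0.4 -0.1 -2.4]
```

Request:
{"fn": "drive_tool", "kwargs": {"commands": [{"dx": -0.002, "dy": 0.008, "dz": 0.001, "ax": 0, "ay": 0, "az": 0.004, "hand": 0.0}, {"dx": -0.002, "dy": 0.016, "dz": 0.001, "ax": 0, "ay": 0, "az": 0.004, "hand": 0.0}, {"dx": -0.002, "dy": 0.024, "dz": 0.002, "ax": 0, "ay": 0, "az": 0.004, "hand": 0.0}, {"dx": -0.002, "dy": 0.032, "dz": 0.002, "ax": 0, "ay": 0, "az": 0.004, "hand": 0.0}, {"dx": -0.002, "dy": 0.04, "dz": 0.002, "ax": 0, "ay": 0, "az": 0.004, "hand": 0.0}, {"dx": -0.002, "dy": 0.048, "dz": 0.002, "ax": 0, "ay": 0, "az": 0.004, "hand": 0.0}]}}

```text
time: 17.95
eef_pos: [0.5594, -0.1243, 0.0443]
eef_rot: [[0.044, 0.999, 0.0], [0.999, -0.044, 0.0], [0.0, 0.0, -1.0]]
wrist_force: [0.2, 0.6, -2.0]
width: 0.152
```

```bash
python3 -c "
from h import *
go(*P(-.04,.0755),.045,-.044+np.pi/2)"
```

```text
t 17.9 pos [ 0.5594 -0.1243  0.0443] d [-0.0005  0.0505 -0.0007] r [ 0. -0.  0.] w 0.152 F [ 0.2  0.6 -2. ]
```

Request:
{"fn": "drive_tool", "kwargs": {"commands": [{"dx": 0, "dy": 0.01, "dz": 0.0, "ax": 0, "ay": 0, "az": 0, "hand": 0.0}, {"dx": 0, "dy": 0.02, "dz": 0.0, "ax": 0, "ay": 0, "az": 0, "hand": 0.0}, {"dx": 0, "dy": 0.03, "dz": 0.0, "ax": 0, "ay": 0, "az": 0, "hand": 0.0}, {"dx": 0, "dy": 0.038, "dz": 0.0, "ax": 0, "ay": 0, "az": 0, "hand": 0.0}, {"dx": 0, "dy": 0.044, "dz": 0.001, "ax": 0, "ay": 0, "az": 0, "hand": 0.0}, {"dx": 0, "dy": 0.048, "dz": 0.001, "ax": 0, "ay": 0, "az": 0, "hand": 0.0}, {"dx": 0, "dy": 0.05, "dz": 0.001, "ax": 0, "ay": 0, "az": 0, "hand": 0.0}, {"dx": 0, "dy": 0.05, "dz": 0.001, "ax": 0, "ay": 0, "az": 0, "hand": 0.0}]}}

```text
time: 18.75
eef_pos: [0.609, -0.1267, 0.0436]
eef_rot: [[0.044, 0.999, 0.001], [0.999, -0.044, -0.0], [-0.0, 0.001, -1.0]]
wrist_force: [0.1, -0.7, 1.8]
width: 0.155
```

Request:
{"fn": "drive_tool", "kwargs": {"commands": [{"dx": 0, "dy": 0.002, "dz": 0.0, "ax": 0, "ay": 0, "az": 0, "hand": 0.0}, {"dx": 0, "dy": 0.003, "dz": 0.0, "ax": 0, "ay": 0, "az": 0, "hand": 0.0}, {"dx": 0, "dy": 0.003, "dz": 0.0, "ax": 0, "ay": 0, "az": 0, "hand": 0.0}]}}

```text
time: 19.05
eef_pos: [0.611, -0.1267, 0.0435]
eef_rot: [[0.044, 0.999, -0.001], [0.999, -0.044, 0.0], [0.0, -0.001, -1.0]]
wrist_force: [-3.7, 0.4, 5.5]
width: 0.148
```

Request:
{"fn": "drive_tool", "kwargs": {"commands": [{"dx": 0, "dy": 0.002, "dz": -0.001, "ax": 0, "ay": 0, "az": 0, "hand": 0.0}, {"dx": 0, "dy": 0.004, "dz": -0.001, "ax": 0, "ay": 0, "az": 0, "hand": 0.0}, {"dx": 0, "dy": 0.004, "dz": -0.001, "ax": 0, "ay": 0, "az": 0, "hand": 0.0}]}}

```text
time: 19.35
eef_pos: [0.6145, -0.1265, 0.0438]
eef_rot: [[0.044, 0.999, -0.003], [0.999, -0.044, 0.001], [0.0, -0.003, -1.0]]
wrist_force: [-4.0, 0.8, 1.4]
width: 0.148
```

Request:
{"fn": "drive_tool", "kwargs": {"commands": [{"dx": 0, "dy": 0.003, "dz": 0.0, "ax": 0, "ay": 0, "az": 0, "hand": 0.0}, {"dx": 0, "dy": 0.003, "dz": 0.0, "ax": 0, "ay": 0, "az": 0, "hand": 0.0}]}}

```text
time: 19.55
eef_pos: [0.6145, -0.1264, 0.0438]
eef_rot: [[0.044, 0.999, -0.008], [0.999, -0.044, 0.001], [0.001, -0.008, -1.0]]
wrist_force: [-8.6, 1.8, 6.5]
width: 0.151
```

The board is against the stop: x no longer advances and the force has risen to 8.6 N. Releasing.

Request:
{"fn": "drive_tool", "kwargs": {"commands": [{"dx": 0, "dy": 0.0, "dz": 0, "ax": 0, "ay": 0, "az": 0, "hand": 0.04}, {"dx": 0, "dy": 0, "dz": 0, "ax": 0, "ay": 0, "az": 0, "hand": 0.04}, {"dx": 0, "dy": 0, "dz": 0, "ax": 0, "ay": 0, "az": 0, "hand": 0.04}, {"dx": 0, "dy": 0, "dz": -0.02, "ax": 0, "ay": 0, "az": 0, "hand": 0.04}, {"dx": 0, "dy": 0, "dz": -0.05, "ax": 0, "ay": 0, "az": 0, "hand": 0.04}, {"dx": 0, "dy": -0.03, "dz": -0.1, "ax": 0, "ay": 0, "az": 0, "hand": 0.04}, {"dx": 0, "dy": -0.07, "dz": -0.14, "ax": 0, "ay": 0, "az": 0, "hand": 0.04}, {"dx": 0, "dy": -0.11, "dz": -0.16, "ax": 0, "ay": 0, "az": 0, "hand": 0.04}, {"dx": 0.04, "dy": -0.13, "dz": -0.16, "ax": 0, "ay": 0, "az": 0, "hand": 0.04}, {"dx": 0.08, "dy": -0.14, "dz": -0.16, "ax": 0, "ay": 0, "az": 0, "hand": 0.05}]}}

```text
time: 20.55
eef_pos: [0.4811, -0.0418, 0.2061]
eef_rot: [[0.049, 0.999, 0.004], [0.999, -0.049, -0.0], [-0.0, 0.004, -1.0]]
wrist_force: [0.8, 1.1, 0.1]
width: 0.584
```

```bash
python3 look.py t2; python3 -c "
from h import *
go(.4184,.1477,.2,-.3345+np.pi/2)"
```

```text
t 20.6 pos [ 0.4806 -0.0325  0.2053] d [ 0.1778 -0.0687  0.0061] r [ 0.001 -0.005  0.298] w 0.584 F [-1.8  3.7 -0.4]
```

View pics/t2.png

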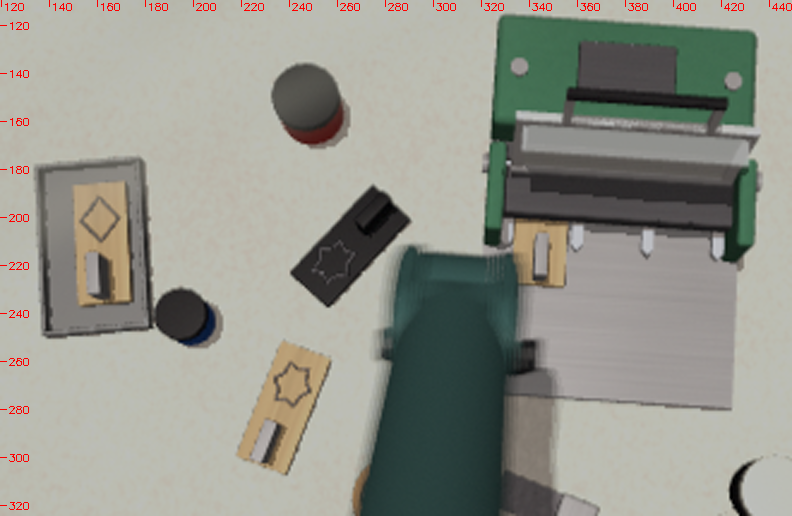

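Request:
{"fn": "drive_tool", "kwargs": {"commands": [{"dx": 0.045, "dy": -0.017, "dz": 0.006, "ax": 0, "ay": 0, "az": 0.1, "hand": 0.05}, {"dx": 0.09, "dy": -0.034, "dz": 0.006, "ax": 0, "ay": 0, "az": 0.2, "hand": 0.05}, {"dx": 0.135, "dy": -0.051, "dz": 0.006, "ax": 0, "ay": 0, "az": 0.298, "hand": 0.05}, {"dx": 0.168, "dy": -0.065, "dz": 0.006, "ax": 0, "ay": 0, "az": 0.298, "hand": 0.05}, {"dx": 0.168, "dy": -0.067, "dz": 0.006, "ax": 0, "ay": 0, "az": 0.298, "hand": 0.05}, {"dx": 0.168, "dy": -0.067, "dz": 0.006, "ax": 0, "ay": 0, "az": 0.298, "hand": 0.05}]}}

```text
time: 21.2
eef_pos: [0.4234, 0.1313, 0.1986]
eef_rot: [[0.332, 0.943, 0.002], [0.943, -0.332, 0.001], [0.002, 0.002, -1.0]]
wrist_force: [-0.1, 0.3, 0.3]
width: 0.583
```

```bash
python3 ov.py w7 .4562 .1346 -.3345; python3 -c "
from h import *
c=ctrl.calibration('top');print(proj(c,[[*P(-.065,.06),.032],[*P(-.065,.09),.032],[*P(-.07,.074),.032]]))"
```

```text
t 21.2 pos [0.4234 0.1313 0.1986] d [ 0.0136 -0.0105  0.1776] r [ 0.002 -0.002 -0.004] w 0.583 F [-0.1  0.3  0.3]
[[349.44838876 229.3351668 ]
 [337.49520837 228.58744814]
 [343.76079858 230.94912343]]
```

View pics/w7.png

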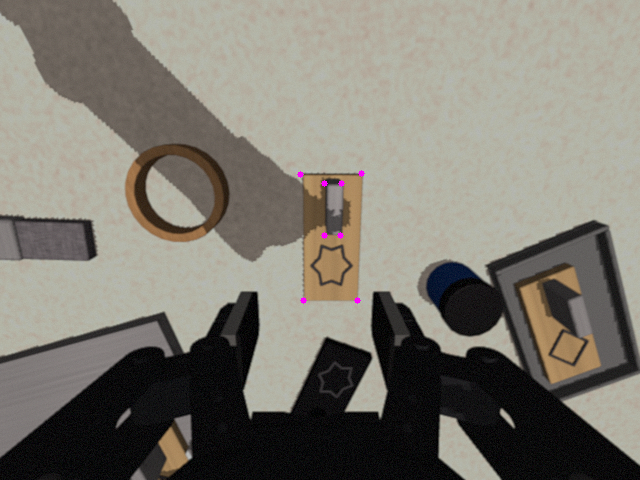

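The overlay fits board B within 1 px, so I'll grasp it.

Request:
{"fn": "drive_tool", "kwargs": {"commands": [{"dx": 0.014, "dy": -0.01, "dz": 0.03, "ax": 0, "ay": 0, "az": 0, "hand": 0.05}, {"dx": 0.014, "dy": -0.01, "dz": 0.075, "ax": 0, "ay": 0, "az": 0, "hand": 0.05}, {"dx": 0.014, "dy": -0.01, "dz": 0.11, "ax": 0, "ay": 0, "az": 0, "hand": 0.05}, {"dx": 0.014, "dy": -0.01, "dz": 0.145, "ax": 0, "ay": 0, "az": 0, "hand": 0.05}, {"dx": 0.014, "dy": -0.01, "dz": 0.165, "ax": 0, "ay": 0, "az": 0, "hand": 0.05}, {"dx": 0.014, "dy": -0.01, "dz": 0.175, "ax": 0, "ay": 0, "az": 0, "hand": 0.05}, {"dx": 0.014, "dy": -0.01, "dz": 0.175, "ax": 0, "ay": 0, "az": 0, "hand": 0.0}, {"dx": 0.014, "dy": -0.01, "dz": 0.175, "ax": 0, "ay": 0, "az": 0, "hand": 0.0}, {"dx": 0.014, "dy": -0.01, "dz": 0.175, "ax": 0, "ay": 0, "az": 0, "hand": 0.0}, {"dx": 0.014, "dy": -0.01, "dz": 0.175, "ax": 0, "ay": 0, "az": 0, "hand": 0.0}, {"dx": 0.014, "dy": -0.01, "dz": 0.175, "ax": 0, "ay": 0, "az": 0, "hand": 0.0}, {"dx": 0.014, "dy": -0.01, "dz": 0.175, "ax": 0, "ay": 0, "az": 0, "hand": 0.0}], "grip_force": 80}}

```text
time: 22.45
eef_pos: [0.4188, 0.1466, 0.0244]
eef_rot: [[0.335, 0.942, 0.003], [0.942, -0.335, 0.001], [0.002, 0.002, -1.0]]
wrist_force: [0.1, -0.4, 8.1]
width: 0.15
```

Request:
{"fn": "drive_tool", "kwargs": {"commands": [{"dx": 0, "dy": 0, "dz": -0.01, "ax": 0, "ay": 0, "az": 0, "hand": 0.0}, {"dx": 0, "dy": 0, "dz": -0.04, "ax": 0, "ay": 0, "az": 0, "hand": 0.0}, {"dx": 0, "dy": 0, "dz": -0.08, "ax": 0, "ay": 0, "az": 0, "hand": 0.0}, {"dx": 0, "dy": 0, "dz": -0.12, "ax": 0, "ay": 0, "az": 0, "hand": 0.0}, {"dx": 0, "dy": 0, "dz": -0.14, "ax": 0, "ay": 0, "az": 0, "hand": 0.0}, {"dx": 0, "dy": 0, "dz": -0.14, "ax": 0, "ay": 0, "az": 0, "hand": 0.0}]}}

```text
time: 23.05
eef_pos: [0.4189, 0.1471, 0.1662]
eef_rot: [[0.335, 0.942, 0.006], [0.942, -0.335, 0.003], [0.005, 0.004, -1.0]]
wrist_force: [0.1, -0.2, -3.1]
width: 0.152
```

```bash
python3 -c "
from h import *
go(*P(-.15,-.0725),.165,-.044+np.pi/2)"
```

```text
t 23.1 pos [0.4189 0.1471 0.1662] d [-0.3681  0.2099  0.0004] r [ 0.005 -0.004 -0.298] w 0.152 F [ 0.1 -0.2 -3.1]
```

Request:
{"fn": "drive_tool", "kwargs": {"commands": [{"dx": -0.035, "dy": 0.02, "dz": 0, "ax": 0, "ay": 0, "az": -0.03, "hand": 0.0}, {"dx": -0.07, "dy": 0.04, "dz": 0, "ax": 0, "ay": 0, "az": -0.06, "hand": 0.0}, {"dx": -0.11, "dy": 0.063, "dz": 0, "ax": 0, "ay": 0, "az": -0.1, "hand": 0.0}, {"dx": -0.15, "dy": 0.086, "dz": 0, "ax": 0, "ay": 0, "az": -0.14, "hand": 0.0}, {"dx": -0.19, "dy": 0.108, "dz": 0, "ax": 0, "ay": 0, "az": -0.18, "hand": 0.0}, {"dx": -0.23, "dy": 0.131, "dz": 0, "ax": 0, "ay": 0, "az": -0.22, "hand": 0.0}, {"dx": -0.27, "dy": 0.154, "dz": 0, "ax": 0, "ay": 0, "az": -0.26, "hand": 0.0}, {"dx": -0.31, "dy": 0.177, "dz": 0, "ax": 0, "ay": 0, "az": -0.298, "hand": 0.0}, {"dx": -0.345, "dy": 0.197, "dz": 0, "ax": 0, "ay": 0, "az": -0.298, "hand": 0.0}, {"dx": -0.368, "dy": 0.21, "dz": 0, "ax": 0, "ay": 0, "az": -0.298, "hand": 0.0}, {"dx": -0.368, "dy": 0.21, "dz": 0, "ax": 0, "ay": 0, "az": -0.298, "hand": 0.0}, {"dx": -0.368, "dy": 0.21, "dz": 0, "ax": 0, "ay": 0, "az": -0.298, "hand": 0.0}]}}

```text
time: 24.25
eef_pos: [0.4907, -0.2704, 0.1616]
eef_rot: [[0.045, 0.999, -0.004], [0.999, -0.045, 0.002], [0.002, -0.004, -1.0]]
wrist_force: [0.0, 0.6, -2.7]
width: 0.15
```

```bash
python3 -c "
from h import *
go(*P(-.14,-.0725),.045,-.044+np.pi/2)"
```

```text
t 24.2 pos [ 0.4907 -0.2704  0.1616] d [0.0003 0.0132 0.1166] r [-0.004 -0.002 -0.001] w 0.15 F [ 0.   0.6 -2.7]
```

Request:
{"fn": "drive_tool", "kwargs": {"commands": [{"dx": 0, "dy": 0.006, "dz": 0.04, "ax": 0, "ay": 0, "az": 0, "hand": 0.0}, {"dx": 0, "dy": 0.013, "dz": 0.075, "ax": 0, "ay": 0, "az": 0, "hand": 0.0}, {"dx": 0, "dy": 0.013, "dz": 0.1, "ax": 0, "ay": 0, "az": 0, "hand": 0.0}, {"dx": 0, "dy": 0.013, "dz": 0.111, "ax": 0, "ay": 0, "az": 0, "hand": 0.0}, {"dx": 0, "dy": 0.013, "dz": 0.117, "ax": 0, "ay": 0, "az": 0, "hand": 0.0}, {"dx": 0, "dy": 0.013, "dz": 0.117, "ax": 0, "ay": 0, "az": 0, "hand": 0.0}, {"dx": 0, "dy": 0.013, "dz": 0.117, "ax": 0, "ay": 0, "az": 0, "hand": 0.0}]}}

```text
time: 24.95
eef_pos: [0.506, -0.2713, 0.0473]
eef_rot: [[0.044, 0.999, 0.002], [0.999, -0.044, -0.001], [-0.001, 0.002, -1.0]]
wrist_force: [0.6, 0.2, -2.1]
width: 0.144
```

```bash
python3 -c "
from h import *
go(*P(-.04,-.0725),.045,-.044+np.pi/2)"
```

```text
t 24.9 pos [ 0.506  -0.2713  0.0473] d [0.0007 0.0974 0.0025] r [0.002 0.001 0.   ] w 0.144 F [ 0.6  0.2 -2.1]
```

Request:
{"fn": "drive_tool", "kwargs": {"commands": [{"dx": 0, "dy": 0.008, "dz": 0.001, "ax": 0, "ay": 0, "az": 0, "hand": 0.0}, {"dx": 0, "dy": 0.016, "dz": 0.001, "ax": 0, "ay": 0, "az": 0, "hand": 0.0}, {"dx": 0, "dy": 0.024, "dz": 0.002, "ax": 0, "ay": 0, "az": 0, "hand": 0.0}, {"dx": 0, "dy": 0.032, "dz": 0.002, "ax": 0, "ay": 0, "az": 0, "hand": 0.0}, {"dx": 0, "dy": 0.04, "dz": 0.002, "ax": 0, "ay": 0, "az": 0, "hand": 0.0}, {"dx": 0, "dy": 0.048, "dz": 0.002, "ax": 0, "ay": 0, "az": 0, "hand": 0.0}]}}

```text
time: 25.55
eef_pos: [0.5538, -0.2735, 0.0445]
eef_rot: [[0.044, 0.999, -0.0], [0.999, -0.044, -0.0], [-0.0, -0.0, -1.0]]
wrist_force: [-1.1, -0.1, 0.1]
width: 0.151
```

```bash
python3 -c "
from h import *
go(*P(-.04,-.0725),.045,-.044+np.pi/2)"
```

```text
t 25.6 pos [ 0.5538 -0.2735  0.0445] d [ 0.0008  0.0495 -0.0005] r [-0.  0.  0.] w 0.151 F [-1.1 -0.1  0.1]
```

Request:
{"fn": "drive_tool", "kwargs": {"commands": [{"dx": 0, "dy": 0.01, "dz": 0.0, "ax": 0, "ay": 0, "az": 0, "hand": 0.0}, {"dx": 0, "dy": 0.02, "dz": 0.0, "ax": 0, "ay": 0, "az": 0, "hand": 0.0}, {"dx": 0, "dy": 0.03, "dz": 0.0, "ax": 0, "ay": 0, "az": 0, "hand": 0.0}, {"dx": 0, "dy": 0.038, "dz": 0.0, "ax": 0, "ay": 0, "az": 0, "hand": 0.0}, {"dx": 0, "dy": 0.044, "dz": 0.0, "ax": 0, "ay": 0, "az": 0, "hand": 0.0}, {"dx": 0, "dy": 0.048, "dz": 0.0, "ax": 0, "ay": 0, "az": 0, "hand": 0.0}, {"dx": 0, "dy": 0.05, "dz": 0.0, "ax": 0, "ay": 0, "az": 0, "hand": 0.0}, {"dx": 0, "dy": 0.05, "dz": 0.0, "ax": 0, "ay": 0, "az": 0, "hand": 0.0}]}}

```text
time: 26.35
eef_pos: [0.6034, -0.2756, 0.0445]
eef_rot: [[0.044, 0.999, 0.0], [0.999, -0.044, -0.0], [-0.0, 0.0, -1.0]]
wrist_force: [-1.6, 0.6, 3.2]
width: 0.149
```

Request:
{"fn": "drive_tool", "kwargs": {"commands": [{"dx": 0, "dy": 0.002, "dz": 0.0, "ax": 0, "ay": 0, "az": 0, "hand": 0.0}, {"dx": 0, "dy": 0.004, "dz": 0.0, "ax": 0, "ay": 0, "az": 0, "hand": 0.0}, {"dx": 0, "dy": 0.004, "dz": 0.0, "ax": 0, "ay": 0, "az": 0, "hand": 0.0}]}}

```text
time: 26.65
eef_pos: [0.6067, -0.2759, 0.0445]
eef_rot: [[0.044, 0.999, -0.001], [0.999, -0.044, 0.0], [-0.0, -0.001, -1.0]]
wrist_force: [-3.6, -0.2, 4.5]
width: 0.147
```

Request:
{"fn": "drive_tool", "kwargs": {"commands": [{"dx": 0, "dy": 0.002, "dz": 0.0, "ax": 0, "ay": 0, "az": 0, "hand": 0.0}, {"dx": 0, "dy": 0.003, "dz": 0.0, "ax": 0, "ay": 0, "az": 0, "hand": 0.0}, {"dx": 0, "dy": 0.003, "dz": 0.0, "ax": 0, "ay": 0, "az": 0, "hand": 0.0}]}}

```text
time: 26.95
eef_pos: [0.6066, -0.2759, 0.0445]
eef_rot: [[0.045, 0.999, -0.006], [0.999, -0.045, 0.001], [0.001, -0.006, -1.0]]
wrist_force: [-8.7, 0.9, 9.3]
width: 0.147
```

Request:
{"fn": "drive_tool", "kwargs": {"commands": [{"dx": 0, "dy": 0.0, "dz": 0, "ax": 0, "ay": 0, "az": 0, "hand": 0.04}, {"dx": 0, "dy": 0, "dz": 0, "ax": 0, "ay": 0, "az": 0, "hand": 0.04}, {"dx": 0, "dy": 0, "dz": 0, "ax": 0, "ay": 0, "az": 0, "hand": 0.04}, {"dx": 0, "dy": 0, "dz": -0.02, "ax": 0, "ay": 0, "az": 0, "hand": 0.04}, {"dx": 0, "dy": 0, "dz": -0.05, "ax": 0, "ay": 0, "az": 0, "hand": 0.04}, {"dx": 0, "dy": -0.04, "dz": -0.09, "ax": 0, "ay": 0, "az": 0, "hand": 0.04}, {"dx": 0, "dy": -0.08, "dz": -0.13, "ax": 0, "ay": 0, "az": 0, "hand": 0.04}, {"dx": 0, "dy": -0.1, "dz": -0.17, "ax": 0, "ay": 0, "az": 0, "hand": 0.04}, {"dx": 0, "dy": -0.1, "dz": -0.22, "ax": 0, "ay": 0, "az": 0, "hand": 0.05}, {"dx": 0, "dy": -0.1, "dz": -0.27, "ax": 0, "ay": 0, "az": 0, "hand": 0.05}, {"dx": 0, "dy": -0.1, "dz": -0.31, "ax": 0, "ay": 0, "az": 0, "hand": 0.05}, {"dx": 0, "dy": -0.1, "dz": -0.31, "ax": 0, "ay": 0, "az": 0, "hand": 0.05}]}}

```text
time: 28.15
eef_pos: [0.5151, -0.2734, 0.3622]
eef_rot: [[0.044, 0.999, 0.016], [0.999, -0.044, -0.007], [-0.006, 0.017, -1.0]]
wrist_force: [0.7, -0.5, 0.5]
width: 0.586
```

```bash
python3 -c "
from h import *
go(.56,-.2,.36,-.044)
im=ctrl.capture('wrist').copy();c=ctrl.calibration('wrist')
for y in (-.074,.074):
  for q in [(-.065,-.028,.032),(-.065,.028,.032),(-.062,-.007,.072),(-.062,.007,.072)]:
    u=proj(c,[[*P(q[0],q[1]+y),q[2]]])[0]; cv2.circle(im,(int(u[0]),int(u[1])),1,(255,0,255),-1); print(u.round())
cv2.imwrite('pics/w8.png',im[:,:,::-1])
a=crop(im,0,100,640,380,1.2);cv2.imwrite('pics/w8.png',a)"
```

```text
t 28.1 pos [ 0.5151 -0.2734  0.3622] d [0.0753 0.0416 0.0024] r [ 0.018 -0.008  1.571] w 0.586 F [ 0.7 -0.5  0.5]
[296. 233.]
[336. 233.]
[311. 245.]
[322. 245.]
[402. 233.]
[443. 233.]
[426. 245.]
[437. 245.]
```

View pics/w8.png

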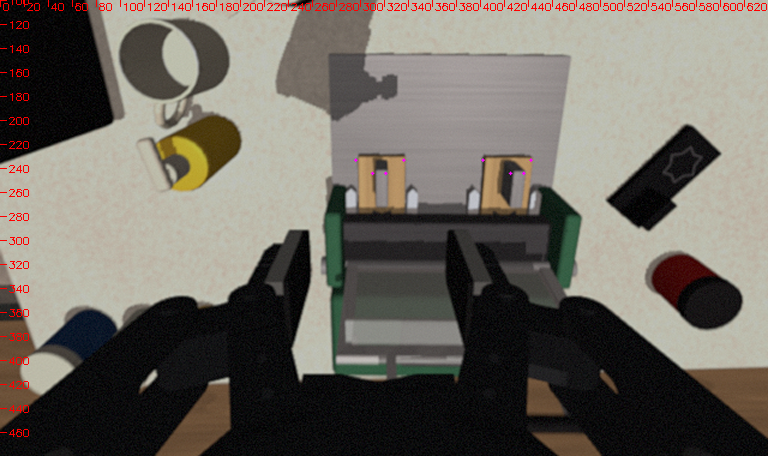

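The two boards sit in the outer lanes with their rear edges near rows 230–231, but the overlay predicts 233. I'll measure against the bed's front edge to separate camera bias from a real gap.

```bash
python3 -c "
from h import *
for n in ('wrist','top'):
  im=ctrl.capture(n).astype(int);c=ctrl.calibration(n)
  print(n,'eef',ctrl.sense()['eef_pos'])
  for nm,x,y,z in [('bed',-.18,-.1,.02),('bed',-.18,.1,.02),('A',-.065,.074+.018,.032),('A',-.065,.074-.018,.032),('B',-.065,-.074+.018,.032),('B',-.065,-.074-.018,.032)]:
    u=proj(c,[[*P(x,y),z]])[0]; k=int(round(u[0])); r=int(round(u[1]))
    col=im[r-9:r+10,k-2:k+3].mean(1); print(nm,u.round(1),r-9,'R-B',(col[:,0]-col[:,2]).round().astype(int).tolist(),'G',col[:,1].round().astype(int).tolist())
"
```

```text
wrist eef [ 0.51161557 -0.27160014  0.35578907]
bed [295.4 150.4] 141 R-B [18, 17, 19, 18, 18, 16, 12, 6, 3, 4, 4, 4, 4, 4, 4, 4, 4, 4, 3] G [110, 108, 109, 108, 110, 104, 89, 73, 74, 80, 82, 79, 79, 80, 77, 78, 79, 76, 77]
bed [446.9 150.5] 141 R-B [11, 12, 15, 16, 15, 16, 16, 12, 7, 7, 8, 8, 8, 8, 8, 7, 7, 8, 7] G [191, 189, 190, 188, 189, 187, 160, 115, 108, 131, 145, 149, 151, 147, 147, 146, 146, 146, 147]
A [434.8 236.4] 227 R-B [8, 7, 7, 8, 8, 7, 22, 52, 70, 80, 82, 82, 81, 81, 78, 73, 64, 49, 29] G [141, 140, 138, 135, 122, 90, 63, 89, 123, 142, 145, 145, 146, 145, 144, 134, 119, 102, 96]
A [408.8 236.4] 227 R-B [9, 6, 7, 7, 7, 8, 22, 54, 72, 81, 80, 81, 80, 81, 82, 81, 80, 80, 80] G [141, 140, 140, 141, 132, 102, 75, 94, 129, 145, 148, 148, 148, 148, 147, 148, 147, 146, 146]
B [328.  236.3] 227 R-B [7, 8, 5, 6, 8, 17, 48, 68, 78, 82, 81, 80, 82, 80, 81, 81, 82, 81, 81] G [136, 137, 137, 127, 105, 73, 83, 120, 140, 144, 146, 145, 145, 146, 146, 145, 145, 147, 145]
B [302.1 236.3] 227 R-B [7, 7, 8, 5, 7, 19, 48, 68, 78, 82, 81, 81, 81, 81, 82, 81, 80, 82, 82] G [135, 133, 132, 
[... 529 characters left out ...]
 68, 68, 69, 65, 45, 8, 8, 7, 6, 7, 7, 7, 7, 7, 7] G [161, 160, 160, 160, 160, 160, 160, 160, 108, 148, 163, 163, 166, 166, 166, 164, 165, 165, 164]
A [351.  229.4] 220 R-B [68, 68, 68, 68, 68, 67, 67, 67, 63, 40, 8, 7, 7, 7, 8, 8, 7, 7, 6] G [160, 160, 160, 160, 160, 160, 161, 160, 152, 104, 148, 162, 162, 164, 166, 165, 164, 164, 164]
B [395.7 232.2] 223 R-B [68, 69, 69, 69, 69, 69, 68, 69, 65, 46, 8, 7, 7, 7, 7, 7, 6, 7, 7] G [160, 160, 160, 159, 160, 160, 159, 159, 161, 108, 139, 152, 153, 155, 156, 155, 155, 156, 156]
B [410.  233.1] 224 R-B [7, 7, 7, 7, 7, 4, 1, 2, 2, 3, 2, 1, -1, -1, -1, 4, 6, 6, 7] G [107, 116, 116, 116, 116, 75, 41, 60, 66, 64, 54, 31, 17, 15, 23, 87, 141, 152, 153]
```

Against the bed-edge reference in the top camera, both rear edges are within about 1 mm of home. Next is closing the guard.

Request:
{"fn": "drive_tool", "kwargs": {"commands": [{"dx": 0.06, "dy": 0.04, "dz": 0, "ax": 0, "ay": 0, "az": 1.571, "hand": 0.05}, {"dx": 0.06, "dy": 0.04, "dz": 0, "ax": 0, "ay": 0, "az": 1.571, "hand": 0.05}, {"dx": 0.06, "dy": 0.04, "dz": 0, "ax": 0, "ay": 0, "az": 1.571, "hand": 0.05}, {"dx": 0.06, "dy": 0.04, "dz": 0, "ax": 0, "ay": 0, "az": 1.571, "hand": 0.05}, {"dx": 0.06, "dy": 0.04, "dz": 0, "ax": 0, "ay": 0, "az": 1.571, "hand": 0.05}, {"dx": 0.06, "dy": 0.04, "dz": 0, "ax": 0, "ay": 0, "az": 1.571, "hand": 0.05}, {"dx": 0.06, "dy": 0.04, "dz": 0, "ax": 0, "ay": 0, "az": 1.571, "hand": 0.05}, {"dx": 0.06, "dy": 0.04, "dz": 0, "ax": 0, "ay": 0, "az": 1.571, "hand": 0.05}, {"dx": 0.06, "dy": 0.04, "dz": 0, "ax": 0, "ay": 0, "az": 1.571, "hand": 0.05}, {"dx": 0.06, "dy": 0.04, "dz": 0, "ax": 0, "ay": 0, "az": 1.571, "hand": 0.05}, {"dx": 0.06, "dy": 0.04, "dz": 0, "ax": 0, "ay": 0, "az": 1.571, "hand": 0.05}, {"dx": 0.06, "dy": 0.04, "dz": 0, "ax": 0, "ay": 0, "az": 1.571, "hand": 0.05}]}}

```text
time: 29.5
eef_pos: [0.5522, -0.2126, 0.3519]
eef_rot: [[0.999, -0.043, -0.004], [-0.043, -0.999, 0.001], [-0.004, -0.0, -1.0]]
wrist_force: [-0.7, 0.4, -0.6]
width: 0.586
```

```bash
python3 -c "
from h import *
go(.709,-.21,.35,-.044)"
```

```text
t 29.5 pos [ 0.5522 -0.2126  0.3519] d [ 0.1565 -0.0094  0.0013] r [-0.     0.004  0.001] w 0.586 F [-0.7  0.4 -0.6]
```

Request:
{"fn": "drive_tool", "kwargs": {"commands": [{"dx": 0.045, "dy": -0.005, "dz": 0, "ax": 0, "ay": 0, "az": 0, "hand": 0.05}, {"dx": 0.09, "dy": -0.006, "dz": 0, "ax": 0, "ay": 0, "az": 0, "hand": 0.05}, {"dx": 0.135, "dy": -0.006, "dz": 0, "ax": 0, "ay": 0, "az": 0, "hand": 0.05}, {"dx": 0.157, "dy": -0.006, "dz": 0, "ax": 0, "ay": 0, "az": 0, "hand": 0.05}, {"dx": 0.157, "dy": -0.006, "dz": 0, "ax": 0, "ay": 0, "az": 0, "hand": 0.05}, {"dx": 0.157, "dy": -0.006, "dz": 0.03, "ax": 0, "ay": 0, "az": 0, "hand": 0.05}, {"dx": 0.157, "dy": -0.006, "dz": 0.055, "ax": 0, "ay": 0, "az": 0, "hand": 0.05}, {"dx": 0.157, "dy": -0.006, "dz": 0.075, "ax": 0, "ay": 0, "az": 0, "hand": 0.05}, {"dx": 0.157, "dy": -0.006, "dz": 0.09, "ax": 0, "ay": 0, "az": 0, "hand": 0.05}, {"dx": 0.157, "dy": -0.006, "dz": 0.09, "ax": 0, "ay": 0, "az": 0, "hand": 0.05}]}}

```text
time: 30.5
eef_pos: [0.7074, -0.2136, 0.261]
eef_rot: [[0.999, -0.044, -0.006], [-0.044, -0.999, 0.002], [-0.006, -0.001, -1.0]]
wrist_force: [0.8, 0.2, -0.4]
width: 0.582
```

Request:
{"fn": "drive_tool", "kwargs": {"commands": [{"dx": 0, "dy": 0, "dz": 0, "ax": 0, "ay": 0, "az": 0, "hand": 0.0}, {"dx": 0, "dy": 0, "dz": 0, "ax": 0, "ay": 0, "az": 0, "hand": 0.0}, {"dx": 0, "dy": 0, "dz": 0, "ax": 0, "ay": 0, "az": 0, "hand": 0.0}, {"dx": 0, "dy": 0, "dz": 0, "ax": 0, "ay": 0, "az": 0, "hand": 0.0}, {"dx": 0, "dy": 0, "dz": 0, "ax": 0, "ay": 0, "az": 0, "hand": 0.0}, {"dx": 0, "dy": 0, "dz": 0, "ax": 0, "ay": 0, "az": 0, "hand": 0.0}], "grip_force": 50}}

```text
time: 31.1
eef_pos: [0.7103, -0.2147, 0.266]
eef_rot: [[0.999, -0.044, 0.001], [-0.044, -0.999, -0.001], [0.001, 0.0, -1.0]]
wrist_force: [-1.7, 0.9, 6.3]
width: 0.118
```

```bash
python3 -c "
from h import *
go(.709,-.21,.26,-.044)
x=.692
th0=np.arcsin(min(1,(ctrl.sense()['eef_pos'][2]+.0187-.006-.09)/.185));
th0=np.pi-np.arccos((ctrl.sense()['eef_pos'][0]-x)/.185);print('th0',th0)
for th in th0-np.array([.0,.12,.24,.36,.48,.6,.72,.84,.96,1.08,1.2,1.32,1.44,th0-.09,th0]):
    print(round(th,2), np.round([.185*(np.cos(th0)-np.cos(th)), -.185*(np.sin(th)-np.sin(th0))],3))"
```

```text
t 31.1 pos [ 0.7103 -0.2147  0.266 ] d [-0.0015 -0.0046  0.006 ] r [ 0.    -0.001 -0.   ] w 0.118 F [-1.7  0.9  6.3]
th0 1.669657889204892
1.67 [ 0. -0.]
1.55 [-0.022 -0.001]
1.43 [-0.044  0.001]
1.31 [-0.066  0.005]
1.19 [-0.087  0.012]
1.07 [-0.107  0.022]
0.95 [-0.126  0.034]
0.83 [-0.143  0.048]
0.71 [-0.159  0.064]
0.59 [-0.172  0.081]
0.47 [-0.183  0.1  ]
0.35 [-0.192  0.121]
0.23 [-0.198  0.142]
0.09 [-0.203  0.167]
0.0 [-0.203  0.184]
```

Request:
{"fn": "drive_tool", "kwargs": {"commands": [{"dx": -0.022, "dy": 0, "dz": 0, "ax": 0, "ay": 0, "az": 0, "hand": 0}, {"dx": -0.044, "dy": 0, "dz": 0.001, "ax": 0, "ay": 0, "az": 0, "hand": 0}, {"dx": -0.066, "dy": 0, "dz": 0.005, "ax": 0, "ay": 0, "az": 0, "hand": 0}, {"dx": -0.087, "dy": 0, "dz": 0.012, "ax": 0, "ay": 0, "az": 0, "hand": 0}, {"dx": -0.107, "dy": 0, "dz": 0.022, "ax": 0, "ay": 0, "az": 0, "hand": 0}, {"dx": -0.126, "dy": 0, "dz": 0.034, "ax": 0, "ay": 0, "az": 0, "hand": 0}, {"dx": -0.143, "dy": 0, "dz": 0.048, "ax": 0, "ay": 0, "az": 0, "hand": 0}]}}

```text
time: 31.8
eef_pos: [0.5695, -0.208, 0.2186]
eef_rot: [[0.999, -0.044, 0.008], [-0.044, -0.999, -0.001], [0.008, 0.001, -1.0]]
wrist_force: [5.1, 1.6, 0.1]
width: 0.115
```

```bash
python3 -c "
from h import *
go(.5672,-.2,.218,-.044)"
```

```text
t 31.8 pos [ 0.5695 -0.208   0.2186] d [-0.0027 -0.0078  0.0005] r [ 0.001 -0.008 -0.   ] w 0.115 F [5.1 1.6 0.1]
```

Request:
{"fn": "drive_tool", "kwargs": {"commands": [{"dx": -0.02, "dy": 0, "dz": 0.018, "ax": 0, "ay": 0, "az": 0, "hand": 0}, {"dx": -0.033, "dy": 0, "dz": 0.036, "ax": 0, "ay": 0, "az": 0, "hand": 0}, {"dx": -0.044, "dy": 0, "dz": 0.055, "ax": 0, "ay": 0, "az": 0, "hand": 0}, {"dx": -0.053, "dy": 0, "dz": 0.075, "ax": 0, "ay": 0, "az": 0, "hand": 0}, {"dx": -0.059, "dy": 0, "dz": 0.096, "ax": 0, "ay": 0, "az": 0, "hand": 0}, {"dx": -0.062, "dy": 0, "dz": 0.118, "ax": 0, "ay": 0, "az": 0, "hand": 0}, {"dx": -0.063, "dy": 0, "dz": 0.13, "ax": 0, "ay": 0, "az": 0, "hand": 0}, {"dx": -0.063, "dy": 0, "dz": 0.137, "ax": 0, "ay": 0, "az": 0, "hand": 0}, {"dx": -0.063, "dy": 0, "dz": 0.137, "ax": 0, "ay": 0, "az": 0, "hand": 0}]}}

```text
time: 32.7
eef_pos: [0.5078, -0.2054, 0.08]
eef_rot: [[0.999, -0.043, 0.006], [-0.043, -0.999, -0.001], [0.006, 0.001, -1.0]]
wrist_force: [6.1, 1.0, -1.4]
width: 0.115
```

Request:
{"fn": "drive_tool", "kwargs": {"commands": [{"dx": 0, "dy": 0, "dz": 0.003, "ax": 0, "ay": 0, "az": 0, "hand": 0}, {"dx": 0, "dy": 0, "dz": 0.003, "ax": 0, "ay": 0, "az": 0, "hand": 0}]}}

```text
time: 32.9
eef_pos: [0.5078, -0.2054, 0.0796]
eef_rot: [[0.999, -0.043, 0.007], [-0.043, -0.999, -0.0], [0.007, -0.0, -1.0]]
wrist_force: [0.3, 3.6, 22.2]
width: 0.112
```

The guard is on its closed stop: z is unchanged and the force is 22 N. Releasing, backing off upward and checking.

Request:
{"fn": "drive_tool", "kwargs": {"commands": [{"dx": 0, "dy": 0, "dz": 0, "ax": 0, "ay": 0, "az": 0, "hand": 0.05}, {"dx": 0, "dy": 0, "dz": 0, "ax": 0, "ay": 0, "az": 0, "hand": 0.05}, {"dx": 0, "dy": 0, "dz": 0, "ax": 0, "ay": 0, "az": 0, "hand": 0.05}, {"dx": 0, "dy": 0, "dz": 0, "ax": 0, "ay": 0, "az": 0, "hand": 0.05}, {"dx": 0, "dy": 0, "dz": -0.02, "ax": 0, "ay": 0, "az": 0, "hand": 0.05}, {"dx": 0, "dy": 0, "dz": -0.06, "ax": 0, "ay": 0, "az": 0, "hand": 0.05}, {"dx": -0.03, "dy": -0.03, "dz": -0.1, "ax": 0, "ay": 0, "az": 0, "hand": 0.05}, {"dx": -0.06, "dy": -0.06, "dz": -0.14, "ax": 0, "ay": 0, "az": 0, "hand": 0.05}, {"dx": -0.06, "dy": -0.1, "dz": -0.18, "ax": 0, "ay": 0, "az": 0, "hand": 0.05}, {"dx": -0.06, "dy": -0.14, "dz": -0.2, "ax": 0, "ay": 0, "az": 0, "hand": 0.05}, {"dx": -0.06, "dy": -0.19, "dz": -0.2, "ax": 0, "ay": 0, "az": 0, "hand": 0.05}, {"dx": -0.06, "dy": -0.24, "dz": -0.2, "ax": 0, "ay": 0, "az": 0, "hand": 0.05}]}}

```text
time: 34.1
eef_pos: [0.4544, 0.0256, 0.2774]
eef_rot: [[0.999, -0.045, 0.003], [-0.045, -0.999, 0.001], [0.003, -0.001, -1.0]]
wrist_force: [0.1, 0.4, -0.1]
width: 0.587
```

```bash
python3 - <<'E'
from h import *
s=ctrl.capture('scene');t=ctrl.capture('top')
a=crop(s,190,215,190,140,2.1);b=crop(t,120,110,330,215,2.1)
w=np.zeros((b.shape[0]+a.shape[0]*1,b.shape[1],3),np.uint8)
a=cv2.resize(a,None,fx=.45,fy=.45) if 0 else a[:,:]
out=np.zeros((598,max(a.shape[1],b.shape[1]),3),np.uint8); h=min(598-b.shape[0],a.shape[0])
out[:b.shape[0],:b.shape[1]]=b; out[b.shape[0]:b.shape[0]+h,:a.shape[1]]=a[:h]
cv2.imwrite('pics/f.png',out)
go(.5,0,.3)
E
```

```text
t 34.2 pos [0.4544 0.0318 0.2762] d [ 0.0466  0.0303 -0.0239] r [0. 0. 0.] w 0.585 F [-0.3 -1.3 -0.1]
```

View pics/f.png

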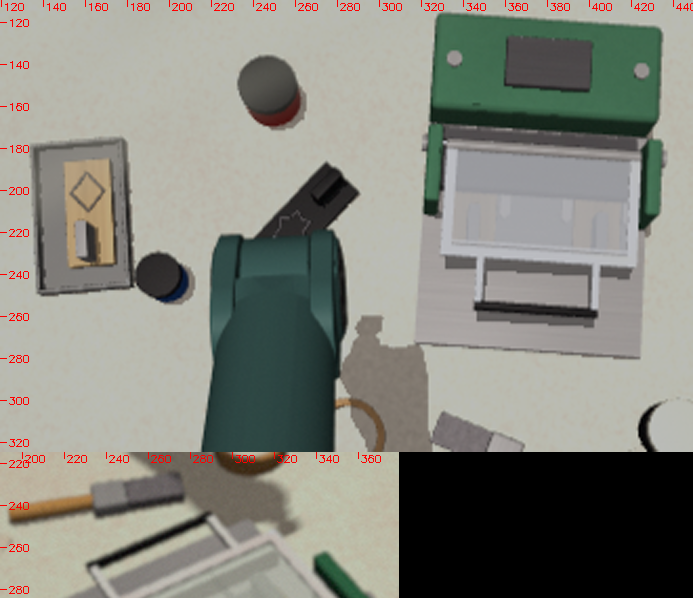

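```bash
python3 - <<'E'
from h import *
print(tri([(ctrl.calibration('top'),(374.7,257.1)),(ctrl.calibration('scene'),(260.5,257.1))]))
s=ctrl.sense();print(s["time"],np.abs(s["qd"]).max(),s["wrist_force"])
E
```

```text
[ 0.50819298 -0.19753857  0.09077045]
34.2 0.0973643385006526 [-0.27925997 -1.32097599 -0.11842579]
```

The bar triangulates to z = 0.091, level with the 0.090 hinge, so the guard is closed. I'll let the arm settle, then hand in.

Request:
{"fn": "drive_tool", "kwargs": {"commands": [{"dx": 0, "dy": 0, "dz": 0, "ax": 0, "ay": 0, "az": 0, "hand": 0.05}, {"dx": 0, "dy": 0, "dz": 0, "ax": 0, "ay": 0, "az": 0, "hand": 0.05}, {"dx": 0, "dy": 0, "dz": 0, "ax": 0, "ay": 0, "az": 0, "hand": 0.05}, {"dx": 0, "dy": 0, "dz": 0, "ax": 0, "ay": 0, "az": 0, "hand": 0.05}]}}

```text
time: 34.6
eef_pos: [0.454, 0.0228, 0.2757]
eef_rot: [[0.999, -0.047, -0.001], [-0.047, -0.999, -0.0], [-0.001, 0.001, -1.0]]
wrist_force: [-1.0, -0.1, -0.1]
width: 0.587
```

```bash
python3 -c "
from bench import ctrl
print(ctrl.sense()['time'], ctrl.close_job())"
```

```text
the job is handed in; nothing more can be done
34.6 None
```

The changeover is finished and handed in at 34.6 s on the robot's clock; the hand-in gave no verdict.

I lifted the guard to about 1.66 rad and drew the old board out of lane 2 into the grey tray. The two new boards went into lanes 2 and 0, each pushed until it stopped with 8–9 N on the wrist. I then lowered the guard to its closed stop, where the force reached 22 N.

**Last checks:**
- **Guard:** the bar triangulates to z = 0.091 m against a hinge height of 0.090 m, so it is closed.
- **Old board:** it lies flat near the middle of the tray in the last top view.
- **New boards:** measured with the guard up, just before closing it, both rear edges were within about 1 mm of home in the top camera. I did not measure them again after closing; the last view shows both blocks under the clear panel.
- **Bystanders:** those visible in the last top view (red and blue jars, tape and brush), and the black look-alike, appear unmoved. The mug and pump were outside that crop; I last saw them standing just before I closed the guard.
- **Robot:** it was clear of everything and stationary at hand-in.

**One disagreement:** with the guard up, the wrist overlay put the boards 2–3 px off the model. The bed's front edge was off by about 2 px in the same view, so I took it as camera bias. By that view, lane 0's board may sit about 1 mm nearer the robot, well inside the 5 mm limit.

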